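Seal push-seal vials at the bench press

ROBOT

A 6-joint arm with a two-finger parallel gripper is mounted at the origin on a cart in front of the work surface, level with it; the furniture and walls round the work are solid. World frame = base frame: x ahead of the robot, y to its left, z up, the work surface at z = 0. Lengths are in m, angles in rad, forces in N, time in s.
With the tool pointing down it reaches from about 0.35 to 0.925 m from the base axis. Payload 6.4 kg.
Tool frame: the origin (TCP) lies between the finger pads; the fingertips stand 8 mm ahead of it and the grasp point (between the pads) lies 11 mm behind it; x points along the fingers, y is the direction in which the jaws open and shut, and the axes are right-handed (so a half turn about x gives the same grasp; the last joint's range is limited). The gripper opens to 85 mm and grips with 20 to 120 N. Pads are 22 mm wide; open, the fingers measure 114 mm over their backs; the gripper's body (76 mm by 85 mm) begins 54 mm behind the grasp point. The pads swing forward as they close: fully open they stand 13 mm farther back than shut.
Start: joints at [-1.461, 0.245, 1.558, -0, 1.339, -0.174], TCP at [0.182, -0.624, 0.239] pointing down, gripper open.
Joint ranges: [-3.13, 3.13], [-1.02, 2.26], [0.13, 2.54], [-0.95, 4.09], [0.21, 2.88], [-2.74, 2.74]. Speed limits (rad/s): [2.57, 2.57, 3.14, 3.14, 3.14, 3.14].

INTERFACE

Orientations are given as a rotation vector (axis times angle).
In Python, from cell import sensors, cams, arm gives the robot as it stands.
- The arm moves only by the shell command python3 -m creep 'ROWS' [FORCE]. ROWS is JSON, one flat list of numbers, 7 for each row, row after row: the turn, a rotation vector about the world's x, y, z in units of 6 degrees (1.0 is 6 degrees), then the shift along the world's x, y, z in units of 40 mm (1.0 is 40 mm), then the finger opening in mm, from 0 to 85.4. A call has 1 to 8 rows; each row shifts and turns the commanded pose from where the row before left it; what a row does not reach is not made up. A row lasts 1/12 s, in which the tool goes at most 41.7 mm and 7.16 degrees, less where a joint would pass 70% of its speed; a pose out of reach is approached as far as the arm can. A call is refused whole if a number of a shift passes 1 or a number of a turn 1, either way. A call with a gripper value outside its range is refused whole. The fingers move at their own pace and stop on an object; FORCE is the grip in N (left out, the last holds). Time passes only in rows, so rows that do not move let the fingers close. It gives the time, the measured TCP pose, the force and the opening at its end, in the units of the state.
- sensors.sense(): the state, without advancing time (a new reading comes with each control period).
- cams.capture(name): name is "side" or "top"; returns a dict with "image" (420x560x3 uint8, blue, green, red), "vfov" (degrees; the focal length in pixels is half the picture's height over the tangent of half this angle, whatever the lens; pixels are square), "cx", "cy" (the principal point, pixels), "distortion" ([k1, k2, p1, p2, k3] as OpenCV has them; the pictures are not rectified), "view" (4x4, takes a point from world to camera coordinates). Camera axes: x right, y up, looking along -z (the intrinsics and any distortion apply to the point x, -y, -z); pixel columns grow to the right and rows downward; lengths in m; the calibration is good to about 2 mm. A picture is of the moment at which its call begins. There is no depth.
- arm.close_job(): hands the job in, once; it reports no verdict.
Trained networks look in a picture, given as the dict that the camera call returned (one of the last four; its "shot" number tells which), for a name from the list of things; names that differ only in an ending like _2 or _b are one class to them, and where a whole thing is asked for, a point or a joint stands for the part that bears it (a point fixed in the world has none). Each returns a list of dicts, best first, with "confidence" (0 to 1); they miss things now and then, are a little off and sometimes report something else, mostly with a low value. They report only what shows in the picture. A call takes as long as a camera call. They do not tell look-alikes from the thing itself.
- cams.silhouettes(picture, thing): "region" (420x560 bool, what is visible of it) and "box" ([left, top, width, height] in pixels, round what is visible of it).
- cams.mark_of(picture, thing): "centre" ([column, row] in pixels: a listed point, or the origin of a listed thing).
The state is a dict: "time_s": time; "qpos": joint angles; "qd": joint speeds; "joint_torque": joint torques, N m; "position": TCP position; "ee_rot": TCP orientation; "force": force on the tool from outside, world axes, zero at the start; "torque": the same for the moment, N m; "finger_gap": opening from 0.0 (shut) to 1.0 (fully open).
Only numpy, scipy, OpenCV 4.12 (cv2) and the standard library are available. Lean on these libraries where they do the work, as an engineer would, in place of code of your own. Each camera call takes 0.05 s, during which the arm holds its last target. There are 200 camera calls.

TASK

Get this rack of vials ready for the autosampler: turn each vial in its pocket until the white pointer on its collar faces the black index line of that pocket, and press every vial's red centre plug fully home with the lever press, sliding the rack on the bench so that the plug sits under the ram tip and pulling the lever down. Then slide the rack into the aluminium hand-over corner, square and snug against both stops, and leave the lever up and the other things on the bench undisturbed.

Things in the scene. Friction and masses are not known exactly. Their poses are not given: they have to be found in the camera images.
- press: grey bench lever press, screwed down. Origin on the bench under the ram tip; x away from the robot to its column, y to the lever grip's side. Column 44 mm thick at x = +150 mm, its foot begins at x = +105 mm. Arm over the work 52 mm wide, forward to x = -29 mm, underside 150 mm high; the ram bush hangs down to 134 mm
- ram_tip (a point): centre of the lower end of the ram tip, a flat-ended steel pin 10 mm thick and 15 mm long that goes down inside a collar's bore (landing on the rim it stops the lever near 0.5 rad), under a 20 mm ram; it stands 101 mm above the bench with the lever up and 69.5 mm with the lever fully down
- lever_grip (a point): point on the axis of the lever's black grip (22 mm thick round sleeve, about 95 mm long, pointing along +y of the press), 28 mm short of the rounded end's centre; with the lever up it is 271 mm high and about 105 mm to the +y side of the ram, with the lever down 159 mm high
- press_lever (a joint): 0 = up (rest, spring return), 0.72 rad = fully down at the stop. Pivot 45 mm to the press's -y side of the ram, 215 mm high, axis along its x; the grip point is 160 mm from it, 0.36 rad above level at 0. The ram sinks 44 mm per rad. Pushing the grip takes 1 to 3 N, about 8 N while a plug is driven, more only at the stop; it rises by itself when let go
- rack: loose white rack, 0.4 kg, block 112x112x30 mm with a front tongue (46 mm wide, 8 high) bearing an upright grip fin. Origin: centre of the block's underside; x from fin to back, y left. Fin 12 mm thick (y), 46 long (x), centre at x = -130 mm, top z = 60 mm. Pockets 29.5 mm wide at x, y = +-28 mm, floor 5 mm up; a black index line at each pocket's -x side. Vials ride along when it slides
- dock: hand-over corner, screwed down: two aluminium stops, 22 mm high, 12 thick, round a green square. Origin on the bench where the rack's origin is when home, its axes then parallel to the rack's. Back stop faces -x at x = +56.5 mm (y from -68 to +25 mm), side stop faces +y at y = -56.5 mm (x from -31 to +68 mm); open to -x and +y
- tipbox_green: green pipette tip box, 84x120x63 mm, to be left alone; origin at the centre of its underside
- tipbox_red: red pipette tip box, 84x120x63 mm, to be left alone; origin at the centre of its underside
- timer: white lab timer, 32x66x62 mm, to be left alone; origin at the centre of its underside
- dropper_1: small dropper bottle with a white cap, 25x24x67 mm, to be left alone; origin at the centre of its underside
- forceps: steel forceps lying flat, 14x115x10 mm, to be left alone; origin at the centre of the underside
- vial_a: amber vial with a ribbed blue collar, in some pocket of the rack or absent; 76 mm high, body 28 mm, collar 31 mm wide from 50 mm up to the rim. Turns freely about its axis in the pocket. Origin at the centre of its underside, z up; its white pointer is on its -x side, so its x axis is parallel to the rack's x when the pointer faces the index line
- vial_a_pointer (a point): outer face of the white pointer rib on the blue collar, 15.5 mm from the vial's axis, 70 mm above its underside
- vial_a_plug (a joint): how far the red plug of the vial with the blue collar is pressed. The red plug, 12 mm wide, lies on the vial axis; its top stands 73 mm above the vial's underside at the start, 3 mm below the rim of the collar's 14 mm bore. 0 at the start, 0.008 m fully home. Stiff (about 18 N at the ram); it stays where it is left
- vial_b: amber vial with a ribbed green collar, in some pocket of the rack or absent; 76 mm high, body 28 mm, collar 31 mm wide from 50 mm up to the rim. Turns freely about its axis in the pocket. Origin at the centre of its underside, z up; its white pointer is on its -x side, so its x axis is parallel to the rack's x when the pointer faces the index line
- vial_b_pointer (a point): outer face of the white pointer rib on the green collar, 15.5 mm from the vial's axis, 70 mm above its underside
- vial_b_plug (a joint): how far the red plug of the vial with the green collar is pressed. The red plug, 12 mm wide, lies on the vial axis; its top stands 73 mm above the vial's underside at the start, 3 mm below the rim of the collar's 14 mm bore. 0 at the start, 0.008 m fully home. Stiff (about 18 N at the ram); it stays where it is left
- vial_c: amber vial with a ribbed black collar, in some pocket of the rack or absent; 76 mm high, body 28 mm, collar 31 mm wide from 50 mm up to the rim. Turns freely about its axis in the pocket. Origin at the centre of its underside, z up; its white pointer is on its -x side, so its x axis is parallel to the rack's x when the pointer faces the index line
- vial_c_pointer (a point): outer face of the white pointer rib on the black collar, 15.5 mm from the vial's axis, 70 mm above its underside
- vial_c_plug (a joint): how far the red plug of the vial with the black collar is pressed. The red plug, 12 mm wide, lies on the vial axis; its top stands 73 mm above the vial's underside at the start, 3 mm below the rim of the collar's 14 mm bore. 0 at the start, 0.008 m fully home. Stiff (about 18 N at the ram); it stays where it is left
- vial_d: amber vial with a ribbed orange collar, in some pocket of the rack or absent; 76 mm high, body 28 mm, collar 31 mm wide from 50 mm up to the rim. Turns freely about its axis in the pocket. Origin at the centre of its underside, z up; its white pointer is on its -x side, so its x axis is parallel to the rack's x when the pointer faces the index line
- vial_d_pointer (a point): outer face of the white pointer rib on the orange collar, 15.5 mm from the vial's axis, 70 mm above its underside
- vial_d_plug (a joint): how far the red plug of the vial with the orange collar is pressed. The red plug, 12 mm wide, lies on the vial axis; its top stands 73 mm above the vial's underside at the start, 3 mm below the rim of the collar's 14 mm bore. 0 at the start, 0.008 m fully home. Stiff (about 18 N at the ram); it stays where it is left
Mind the look-alikes: they are no part of the job. Of the things that look like the vial_d, take the one that is farthest from the robot's base at the start.

How it is judged:
At the end, for the whole second after the job is handed in: Every vial present stands in the rack with its plug pressed at least 6.5 of 8 mm and its pointer within 0.30 rad of facing its index line; the rack rests within 7 mm of home in the corner, square to 0.09 rad; the lever is up (below 0.1 rad) (value of joint each of vial_a_plug, vial_b_plug, vial_c_plug, vial_d_plug above 0.0065 m and angle between the x axis of each of vial_a, vial_b, vial_c, vial_d and the x axis of rack, either way round below 0.3 rad and (x of vial_a_pointer in the frame of rack below -0.036 m or x of vial_a_pointer in the frame of rack between 0 and 0.02 m) and angle between each of vial_a, vial_b, vial_c, vial_d's own z axis and vertical below 0.12 rad and z of each of vial_a, vial_b, vial_c, vial_d in the frame of rack below 0.009 m and (x of vial_b_pointer in the frame of rack below -0.036 m or x of vial_b_pointer in the frame of rack between 0 and 0.02 m) and (x of vial_c_pointer in the frame of rack below -0.036 m or x of vial_c_pointer in the frame of rack between 0 and 0.02 m) and (x of vial_d_pointer in the frame of rack below -0.036 m or x of vial_d_pointer in the frame of rack between 0 and 0.02 m) and horizontal distance between rack and dock below 0.007 m and angle between the x axis of rack and the x axis of dock, either way round below 0.09 rad and z of rack in the frame of dock below 0.004 m and linear speed of rack below 0.01 m/s and value of joint press_lever below 0.1 rad); the robot touches nothing.
It fails at once if a bystander (tip box, timer, dropper bottle or forceps) is pushed more than 3 cm (distance of any of tipbox_green, tipbox_red, timer, dropper_1, forceps from where it was at the start of the episode above 0.03 m).
It fails at once if a vial is tipped over (angle between any of vial_a, vial_b, vial_c, vial_d's own z axis and vertical above 0.9 rad).
Of vial_a, vial_b, vial_c, vial_d only 2 to 3 are there at a start; the rules pass over those that are not, and their reading is None.
At some moment in a run one of rack may be knocked a few centimetres aside while the robot is not near it.
Once in a run the grip may slacken for a moment while it holds something.
It also fails if it takes over 210 s, if anything falls off the work surface, if the arm or the gripper's body presses on something with over 40 N, if the wrist force passes 120 N, or if a joint passes its speed limit or range.

## Working session

There is one attempt and no reset: what is moved stays moved. The work goes in short steps, Python scripts to look and compute and a shell command to move; the robot and the scene stay as the last step left them, time stands still between calls to the robot, and variables do not carry over. Pictures are saved under pics/ and viewed, about 12 in all and at most 16, crops included, and the job is handed in when it is done.

```bash
mkdir -p pics; ls
cat > h.py <<'E'
import numpy as np, cv2
from cell import sensors, cams, arm
def K(p):
    f=p["image"].shape[0]/2/np.tan(np.radians(p["vfov"])/2)
    return np.array([[f,0,p["cx"]],[0,f,p["cy"]],[0,0,1.]]),np.array(p["distortion"],float)
def ray(p,uv):
    k,d=K(p); a=cv2.undistortPoints(np.array([[uv]],float),k,d)[0,0]
    V=np.array(p["view"]); R=V[:3,:3]; t=V[:3,3]
    return -R.T@t, R.T@np.array([a[0],-a[1],-1.])
def onz(p,uv,z):
    o,d=ray(p,uv); return o+d*(z-o[2])/d[2]
def proj(p,X):
    k,d=K(p); V=np.array(p["view"]); c=(V[:3,:3]@np.atleast_2d(X).T).T+V[:3,3]
    c=c*[1,-1,-1]; return cv2.projectPoints(c.reshape(-1,1,3),np.zeros(3),np.zeros(3),k,d)[0][:,0]
def save(p,n,box=None,s=1):
    im=p["image"]
    if box: x,y,w,h=box; im=im[y:y+h,x:x+w]
    cv2.imwrite("pics/"+n+".png",cv2.resize(im,None,fx=s,fy=s,interpolation=cv2.INTER_CUBIC))
E
python3 - <<'E'
from h import *
s=sensors.sense(); print({k:np.round(v,3) for k,v in s.items()})
T=cams.capture("top");S=cams.capture("side")
save(T,"top0",s=1.4);save(S,"side0",s=1.4)
for n,p in(("top",T),("side",S)):
    o,_=ray(p,(280,210)); print(n,o.round(3),p["vfov"])
    for t in["press","ram_tip","lever_grip","rack","dock","vial_a","vial_b","vial_c","vial_d","vial_a_pointer","vial_b_pointer","vial_c_pointer","vial_d_pointer","tipbox_green","tipbox_red","timer","dropper_1","forceps"]:
        z={"ram_tip":.101,"lever_grip":.271}.get(t,.075 if "pointer" in t else .005 if t.startswith("vial") else 0)
        print(t,[(np.round(m["centre"]).tolist(),round(m["confidence"],2),onz(p,m["centre"],z)[:2].round(3).tolist()) for m in cams.mark_of(p,t)[:4]])
E
```

```text
pics
{'time_s': np.float64(0.0), 'qpos': array([-1.461,  0.246,  1.559,  0.   ,  1.339, -0.174]), 'qd': array([-0.   , -0.   , -0.001,  0.   ,  0.001,  0.001]), 'joint_torque': array([ 2.0000e-03, -4.2950e+01, -3.2613e+01, -0.0000e+00,  5.0000e-03,
       -0.0000e+00]), 'position': array([ 0.182, -0.623,  0.238]), 'ee_rot': array([ 2.07 ,  0.298, -2.07 ]), 'force': array([ 0.022, -0.409, -0.172]), 'torque': array([-0.074,  0.023,  0.009]), 'finger_gap': np.float64(0.999)}
top [ 0.416 -0.119  1.303] 57.97548921917461
press []
ram_tip [([228.0, 162.0], 0.63, [0.771, 0.095])]
lever_grip [([237.0, 184.0], 0.66, [0.658, 0.039])]
rack [([335.0, 218.0], 0.85, [0.599, -0.263]), ([379.0, 252.0], 0.57, [0.483, -0.412])]
dock [([380.0, 250.0], 0.91, [0.488, -0.415])]
vial_a [([338.0, 234.0], 0.57, [0.543, -0.275]), ([285.0, 272.0], 0.56, [0.414, -0.092]), ([381.0, 296.0], 0.52, [0.336, -0.414]), ([335.0, 213.0], 0.46, [0.617, -0.263])]
vial_b [([338.0, 234.0], 0.57, [0.543, -0.275]), ([285.0, 272.0], 0.56, [0.414, -0.092]), ([381.0, 296.0], 0.52, [0.336, -0.414]), ([335.0, 213.0], 0.46, [0.617,
[... 1911 characters left out ...]
2.0, 338.0], 0.6, [0.62, -0.549])]
vial_b_pointer [([299.0, 268.0], 0.68, [0.603, -0.26])]
vial_c_pointer []
vial_d_pointer [([220.0, 330.0], 0.91, [0.342, -0.425]), ([275.0, 272.0], 0.76, [0.533, -0.259]), ([213.0, 250.0], 0.62, [0.398, -0.099]), ([198.0, 257.0], 0.44, [0.35, -0.123])]
tipbox_green [([292.0, 223.0], 0.7, [0.713, 0.081]), ([312.0, 215.0], 0.62, [0.8, 0.111])]
tipbox_red [([284.0, 199.0], 0.79, [0.747, 0.254])]
timer [([353.0, 333.0], 0.94, [0.67, -0.47]), ([214.0, 298.0], 0.61, [0.368, -0.222]), ([280.0, 153.0], 0.39, [0.881, 0.671])]
dropper_1 [([203.0, 258.0], 0.42, [0.378, -0.026])]
forceps [([211.0, 296.0], 0.63, [0.362, -0.212]), ([306.0, 284.0], 0.26, [0.631, -0.248])]
```

View pics/top0.png

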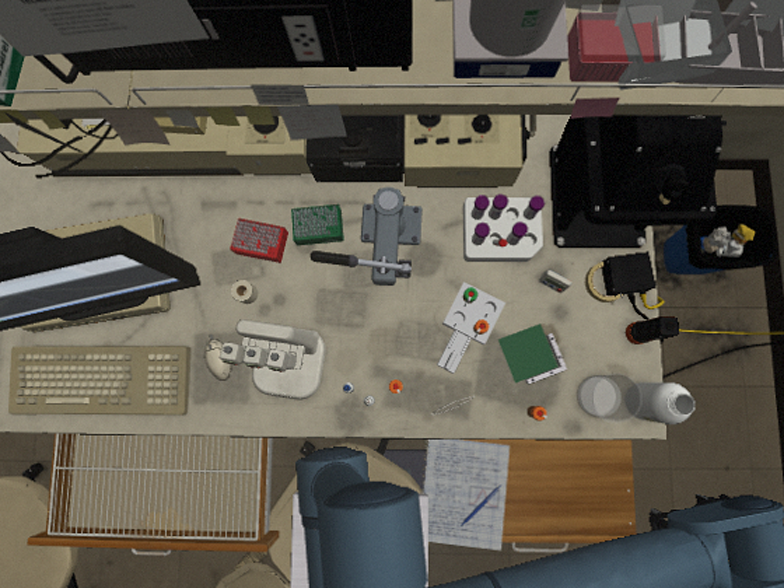

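View pics/side0.png

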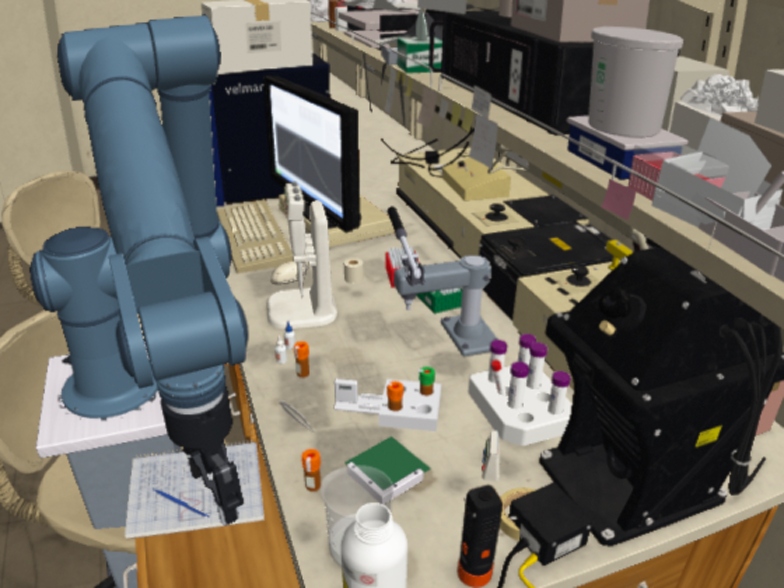

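The rack holds the green-collared vial (top pic 470,294) and an orange one (482,326). The orange look-alikes are at (396,386) and (539,412). They stand loose and are nearer the base, so vial_d is the one in the rack. Next I'll take close crops of the rack and press.

Run:
```python
from h import *
T=cams.capture("top");S=cams.capture("side")
def crop(p,x,y,w,h): return cv2.resize(p["image"][y:y+h,x:x+w],(400,300),interpolation=cv2.INTER_CUBIC)
im=np.vstack([np.hstack([crop(T,300,195,80,60+15*0),crop(S,235,250,96,72)]),np.hstack([crop(T,215,130,100,75),crop(S,260,140,112,84)])])
cv2.imwrite("pics/crop1.png",im)
for n,p in(("top",T),("side",S)):
    for t in["vial_d","rack","dock","lever_grip","press_lever","press"]:
        for m in cams.silhouettes(p,t)[:4]:
            r=m["region"]; ys,xs=np.nonzero(r); print(n,t,m["box"],round(m["confidence"],2),r.sum(),xs.mean().round(1),ys.mean().round(1))
    im=p["image"]; hsv=cv2.cvtColor(im,cv2.COLOR_BGR2HSV)
    for nm,lo,hi in(("orange",(5,180,120),(16,255,255)),("green",(50,120,50),(80,255,255))):
        c=cv2.connectedComponentsWithStats(cv2.inRange(hsv,lo,hi))
        print(n,nm,[(c[2][i].tolist(),c[3][i].round(1).tolist()) for i in range(1,c[0]) if c[2][i,4]>12])
```

```text
top vial_d [376.4, 291.4, 11.6, 9.5] 0.68 100 383.8 294.5
top vial_d [336.1, 227.3, 14.7, 10.4] 0.65 71 343.4 233.0
top vial_d [332.7, 204.9, 7.6, 10.0] 0.58 67 335.9 210.3
top vial_d [276.9, 271.0, 11.5, 11.1] 0.5 102 282.5 276.0
top rack [314.2, 198.2, 45.7, 66.9] 0.62 1399 334.2 231.1
top dock [360.7, 232.6, 42.9, 42.8] 0.89 1297 379.7 252.7
top lever_grip [220.9, 179.3, 73.1, 14.2] 0.85 428 252.9 186.1
top press_lever [222.4, 179.8, 69.7, 13.2] 0.74 397 251.5 185.9
top press [224.2, 136.4, 75.0, 66.0] 0.7 2300 273.6 169.2
top press [226.8, 179.9, 65.9, 10.7] 0.4 386 253.4 186.1
top orange [([340, 229, 9, 9, 40], [343.8, 232.6]), ([278, 271, 9, 10, 50], [281.9, 275.3]), ([381, 290, 9, 10, 55], [384.5, 294.6])]
top green [([8, 34, 8, 19, 70], [11.7, 44.0]), ([5, 47, 7, 16, 36], [7.7, 56.1]), ([3, 68, 4, 7, 16], [4.9, 70.6]), ([214, 147, 30, 25, 129], [235.6, 163.6]), ([332, 206, 9, 9, 41], [335.9, 209.5])]
side vial_d [216.5, 318.5, 12.8, 31.6] 0.76 328 222.3 335.4
side vial_d [299.4, 262.8, 12.9, 20.0] 0.68 216 304.5 271.9
side vial_d [274.3, 274.1, 13.9, 20.7] 0.59 227 281.6 282.
[... 853 characters left out ...]
 150], [192.0, 351.0]), ([524, 362, 31, 58, 170], [539.3, 389.7]), ([414, 366, 134, 54, 2558], [493.6, 402.0]), ([164, 376, 17, 44, 291], [172.3, 399.2]), ([117, 379, 52, 41, 1476], [139.5, 400.1]), ([187, 380, 8, 14, 33], [190.6, 386.9]), ([98, 385, 4, 35, 69], [99.3, 403.0]), ([104, 384, 10, 36, 211], [107.6, 404.4]), ([344, 393, 6, 5, 22], [346.3, 395.1]), ([331, 405, 21, 15, 153], [340.8, 413.4])]
side green [([284, 28, 23, 10, 105], [295.5, 33.3]), ([310, 31, 6, 3, 17], [312.4, 31.9]), ([285, 44, 22, 8, 74], [295.1, 48.4]), ([309, 45, 6, 4, 22], [311.7, 46.5]), ([298, 207, 32, 16, 307], [315.9, 214.3]), ([300, 262, 10, 13, 96], [304.8, 268.7]), ([251, 313, 55, 32, 784], [278.4, 328.0])]
```

View pics/crop1.png

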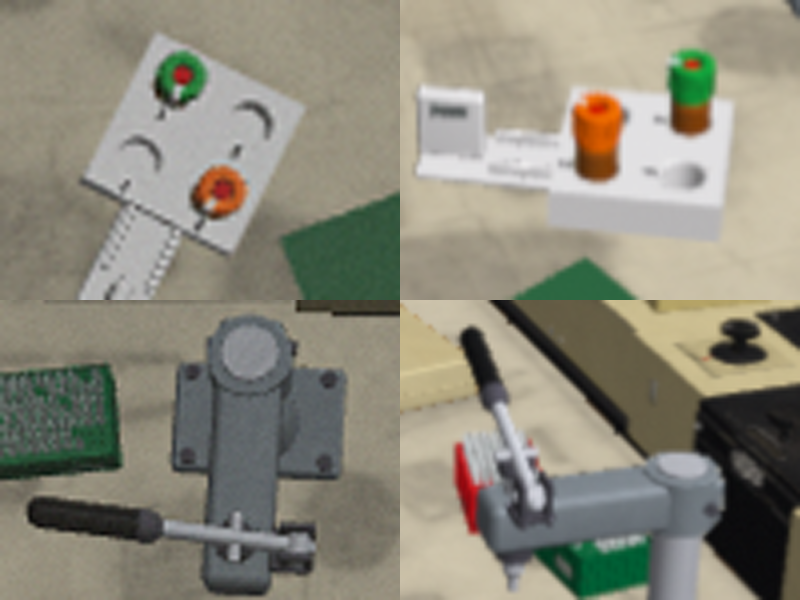

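```bash
cat >> h.py <<'E'
def tri(*obs):
    A=np.zeros((3,3));b=np.zeros(3)
    for p,uv in obs:
        o,d=ray(p,uv); d=d/np.linalg.norm(d); M=np.eye(3)-np.outer(d,d); A+=M;b+=M@o
    X=np.linalg.solve(A,b); return X, [np.linalg.norm(proj(p,X)[0]-uv).round(1) for p,uv in obs]
E
python3 - <<'E'
from h import *
T=cams.capture("top");S=cams.capture("side")
print("col",tri((T,(277.5,142.5)),(S,(339.8,187))))
print("grip",tri((T,(237,184)),(S,(282,154))))
print("gripend",tri((T,(223.5,182.5)),(S,(278.5,148.5))))
print("tip side z.101",onz(S,(291.8,220.7),.101))
for n,t,s in(("g",(336.6,210),(305,265.5)),("o",(344.4,232.6),(283.2,275.2))):
    print(n,"top",onz(T,t,.079),"side",onz(S,s,.079))
for c in((331,201.6),(360.6,216),(346.4,246),(316.4,231.4)): print("rack corner",onz(T,c,.03)[:2].round(4))
g=cams.silhouettes(T,"dock")[0]["region"]
hsv=cv2.cvtColor(T["image"],cv2.COLOR_BGR2HSV); m=cv2.inRange(hsv,(45,60,30),(85,255,255)); m[:,:355]=0;m[:225]=0
r=cv2.minAreaRect(cv2.findNonZero(m)); bp=cv2.boxPoints(r); print("green sq",r); print([onz(T,c,.001)[:2].round(4).tolist() for c in bp])
def crop(p,x,y): return cv2.resize(p["image"][y:y+24,x:x+32],(400,300),interpolation=cv2.INTER_CUBIC)
cv2.imwrite("pics/crop2.png",np.vstack([np.hstack([crop(T,321,198),crop(S,288,256)]),np.hstack([crop(T,328,221),crop(S,266,266)])]))
cv2.imwrite("pics/crop3.png",cv2.resize(T["image"][220:280,345:425],None,fx=8,fy=8,interpolation=cv2.INTER_CUBIC))
E
```

```text
col (array([ 0.8057595 , -0.07154616,  0.19817282]), [np.float64(0.8), np.float64(0.8)])
grip (array([0.65554593, 0.03578825, 0.28435919]), [np.float64(0.7), np.float64(0.6)])
gripend (array([0.65813595, 0.0729935 , 0.2877202 ]), [np.float64(0.4), np.float64(0.3)])
tip side z.101 [ 0.65696367 -0.06081427  0.101     ]
g top [ 0.61521184 -0.26081464  0.079     ] side [ 0.62040242 -0.26121434  0.079     ]
o top [ 0.54126675 -0.28488051  0.079     ] side [ 0.54890042 -0.2825724   0.079     ]
rack corner [ 0.6521 -0.2479]
rack corner [ 0.6029 -0.3473]
rack corner [ 0.5013 -0.2974]
rack corner [ 0.55   -0.1975]
green sq ((376.76800537109375, 251.8969268798828), (33.097869873046875, 32.66709518432617), 68.96248626708984)
[[0.516, -0.3331], [0.5567, -0.4387], [0.4514, -0.4754], [0.4117, -0.371]]
```

View pics/crop2.png

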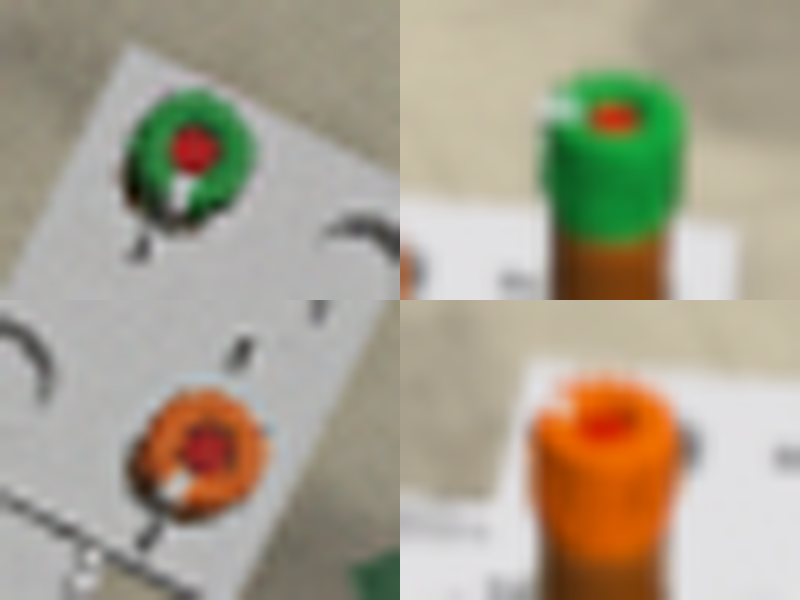

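Run:
```python
from h import *
T=cams.capture("top");S=cams.capture("side")
yaw=np.radians(-26.2)
for n,c,obs in(("g",(.6141,-.2597),((T,(335.4,213),(336.7,210)),(S,(300.4,264.4),(305.2,265.4)))),("o",(.5391,-.2853),((T,(342,236),(344.6,232.9)),(S,(279.2,274.4),(282.6,275.9))))):
  for p,w,pl in obs:
    for r,z in((15,.077),(12,.081)):
      e=[]
      for a in range(-180,180,3):
        th=yaw+np.pi+np.radians(a); X=np.array([[c[0]+r/1e3*np.cos(th),c[1]+r/1e3*np.sin(th),z],[c[0],c[1],.078]])
        q=proj(p,X); e.append((np.linalg.norm((q[0]-q[1])-(np.array(w)-pl)),a))
      print(n,r,sorted(e)[:3])
```

```text
g 15 [(np.float64(1.3087517795444832), 3), (np.float64(1.3199097751153996), 0), (np.float64(1.3297614663596868), 6)]
g 12 [(np.float64(0.19550096047140955), 3), (np.float64(0.21172521705919373), 0), (np.float64(0.3216941067424866), 6)]
g 15 [(np.float64(0.25081873952095973), -18), (np.float64(0.2708486304718928), -21), (np.float64(0.34186057247776325), -15)]
g 12 [(np.float64(0.47677227493346674), 6), (np.float64(0.47851340377567325), 3), (np.float64(0.5237273365355536), 9)]
o 15 [(np.float64(0.5951894943017386), -15), (np.float64(0.609065450275916), -12), (np.float64(0.6656628748779383), -18)]
o 12 [(np.float64(0.5190253233483797), -15), (np.float64(0.5501402818555571), -12), (np.float64(0.5693201749403309), -18)]
o 15 [(np.float64(0.8679824013442998), -39), (np.float64(0.8737018441917834), -42), (np.float64(0.9178828590559986), -36)]
o 12 [(np.float64(0.8895405558565772), -18), (np.float64(0.8900098125250342), -15), (np.float64(0.9078695064007121), -12)]
```

View pics/crop3.png

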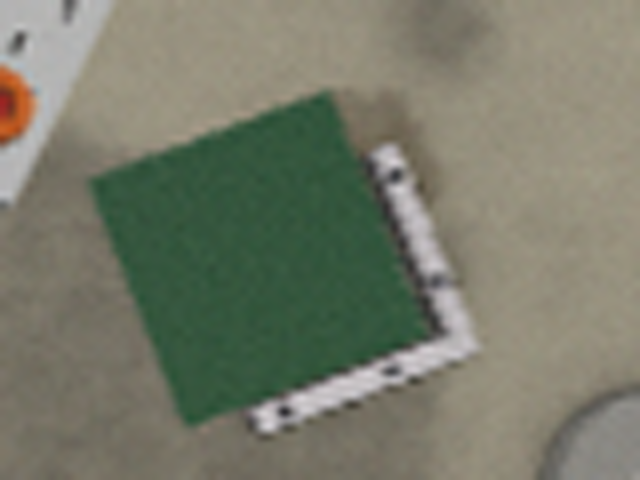

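```bash
cat >> h.py <<'E'
from scipy.spatial.transform import Rotation as Ro
def st():
    s=sensors.sense(); R=Ro.from_rotvec(s["ee_rot"]).as_matrix()
    y=np.degrees(np.arctan2(R[1,1],R[0,1]))
    print("t%.1f"%s["time_s"],"pos",np.round(s["position"],4),"xax",R[:,0].round(3),"jaw %.1f"%y,"F",np.round(s["force"],1),"gap %.1fmm"%(85.4*s["finger_gap"])); return s
def go(target,jaw=None):
    s=st(); d=np.array(target)-s["position"]; print("need units",(d/.04).round(2))
    if jaw is not None:
        R=Ro.from_rotvec(s["ee_rot"]).as_matrix(); y=np.degrees(np.arctan2(R[1,1],R[0,1])); a=(jaw-y+90)%180-90
        R2=Ro.from_euler("z",a,degrees=True).as_matrix()@R
        # level correction to make x axis straight down
        z=np.array([0,0,-1.]); ax=np.cross(R2[:,0],z); print("turn z units %.2f"%(a/6),"tilt units",(np.degrees(ax)/6).round(2))
E
python3 - <<'E'
from h import *
go((.540,-.2845,.20),64)
T=cams.capture("top")
f=lambda u,v,z:onz(T,(345+u/8,220+v/8),z)[:2].round(4)
print("stop tops right in/out",f(372,160,.022),f(437,333,.022),"bottom",f(250,408,.022),f(437,338,.022),"corner outer",f(478,347,.022),f(258,434,.022),f(398,143,.022))
E
```

```text
t2.9 pos [ 0.182  -0.624   0.2393] xax [-0. -0. -1.] jaw -73.7 F [0.4 0.6 0.2] gap 85.8mm
need units [ 8.95  8.49 -0.98]
turn z units -7.04 tilt units [ 0. -0.  0.]
stop tops right in/out [ 0.5226 -0.4507] [ 0.4504 -0.4752] bottom [ 0.4191 -0.3963] [ 0.4483 -0.4751] corner outer [ 0.4446 -0.4921] [ 0.4084 -0.3993] [ 0.5298 -0.4619]
```

```bash
python3 -m creep '[0,0,-0.88,0.7,0.7,0,50, 0,0,-0.88,0.7,0.7,0,50, 0,0,-0.88,0.7,0.7,0,50, 0,0,-0.88,0.7,0.7,0,50, 0,0,-0.88,0.7,0.7,0,50, 0,0,-0.88,0.7,0.7,0,50, 0,0,-0.88,0.7,0.7,0,50, 0,0,-0.88,0.7,0.7,0,50]'; python3 -m creep '[0,0,0,0.7,0.6,0,50, 0,0,0,0.7,0.7,0,50, 0,0,0,0.7,0.7,0,50, 0,0,0,0.7,0.7,0,50, 0,0,0,0.5,0.2,-0.7,50, 0,0,0,0,0,0,50]' 40
python3 -c "
from h import *
go((.540,-.2845,.073),64);print(sensors.sense()['qpos'].round(2))
T=cams.capture('top');S=cams.capture('side');save(T,'t2',(280,170,160,120),5)
for t in ['vial_d','rack']:
  for p in(T,S): print(t,[(np.round(m['centre'],1).tolist(),round(m['confidence'],2),onz(p,m['centre'],.005 if t!='rack' else 0)[:2].round(4).tolist()) for m in cams.mark_of(p,t)])
"
```

```text
time_s: 3.57
position: [0.4071, -0.3985, 0.2396]
ee_rot: [-1.967, 0.459, 1.967]
force: [0.8, 1.0, 1.1]
finger_gap: 0.586
time_s: 4.07
position: [0.5391, -0.28, 0.2069]
ee_rot: [-1.966, 0.446, 1.976]
force: [-0.7, -0.1, -1.2]
finger_gap: 0.587
t4.1 pos [ 0.5391 -0.28    0.2069] xax [-0.004  0.004 -1.   ] jaw -115.7 F [-0.7 -0.1 -1.2] gap 50.1mm
need units [ 0.02 -0.11 -3.35]
turn z units -0.05 tilt units [-0.04 -0.04 -0.  ]
[-0.67  0.18  1.69  0.    1.27  1.35]
vial_d [([338.7, 231.2], 0.57, [0.5536, -0.2755]), ([230.3, 164.0], 0.5, [0.7919, 0.1046]), ([379.9, 294.6], 0.48, [0.3411, -0.4099]), ([282.6, 272.5], 0.45, [0.4125, -0.084]), ([334.4, 211.6], 0.41, [0.6217, -0.2617])]
vial_d [([221.9, 346.4], 0.74, [0.3445, -0.4119]), ([216.0, 267.5], 0.7, [0.4042, -0.0936]), ([305.3, 284.3], 0.62, [0.6275, -0.2533]), ([280.1, 302.2], 0.5, [0.5337, -0.3027])]
rack [([335.9, 219.0], 0.52, [0.5965, -0.2671])]
rack [([289.3, 289.1], 0.68, [0.579, -0.2528])]
```

```bash
python3 -m creep '[0,0,0,0.02,-0.11,-0.8,50, 0,0,0,0,0,-0.8,50, 0,0,0,0,0,-0.8,50, 0,0,0,0,0,-0.8,50, 0,0,0,0,0,-0.42,50, 0,0,0,0,0,0,50, 0,0,0,0,0,0,27, 0,0,0,0,0,0,27]' 25; python3 -m creep '[0,0,0,0,0,0,27, 0,0,0,0,0,0,27]'
python3 -c "
from h import *
st();T=cams.capture('top');S=cams.capture('side')
a=cv2.resize(T['image'][195:255,300:380],(400,300),interpolation=cv2.INTER_CUBIC);b=cv2.resize(S['image'][250:322,235:331],(400,300),interpolation=cv2.INTER_CUBIC);cv2.imwrite('pics/c4.png',np.hstack([a,b]))"
```

```text
time_s: 5.03
position: [0.5398, -0.2894, 0.0687]
ee_rot: [-1.973, 0.456, 1.966]
force: [0.1, 0.2, -1.6]
finger_gap: 0.36
time_s: 5.2
position: [0.5398, -0.2894, 0.0687]
ee_rot: [-1.974, 0.456, 1.967]
force: [0.4, 0.2, 2.0]
finger_gap: 0.367
t5.2 pos [ 0.5398 -0.2894  0.0687] xax [ 0.003 -0.002 -1.   ] jaw -116.0 F [0.4 0.2 2. ] gap 31.3mm
```

View pics/c4.png

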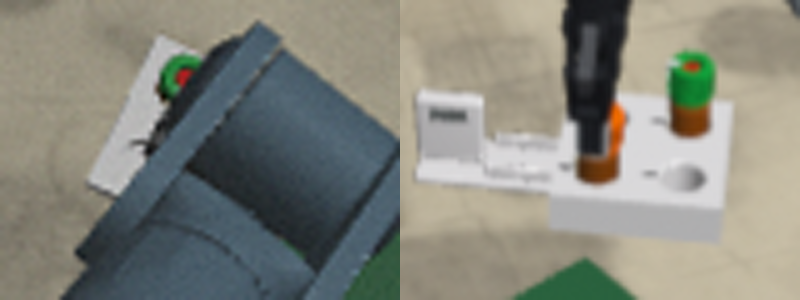

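```bash
python3 -m creep '[0,0,0.7,0,0,0,27, 0,0,0.7,0,0,0,27, 0,0,0.7,0,0,0,27, 0,0,0.6,0,0,0,27, 0,0,0,0,0,0,27, 0,0,0,0,0,0,27, 0,0,0,0,0,0,55, 0,0,0,0,0,0,55]'; python3 -c "from h import *;st()"; python3 -m creep '[0,0,0,0,0,0,55, 0,0,0,0,0,0.8,55, 0,0,0,0,0,0.8,55, 0,0,-0.7,0,0,0.8,55, 0,0,-0.9,-0.8,0,0,55, 0,0,-0.9,-0.8,0,0,55, 0,0,0,-0.8,0,0,55, 0,0,0,-0.5,0.3,0,55]'
python3 - <<'E'
from h import *
st();T=cams.capture("top");S=cams.capture("side")
cv2.imwrite("pics/c5.png",np.vstack([np.hstack([cv2.resize(p["image"][y:y+24,x:x+32],(400,300),interpolation=cv2.INTER_CUBIC) for p,x,y in r]) for r in (((T,321,198),(S,288,256)),((T,328,221),(S,266,266)))]))
E
```

```text
time_s: 5.97
position: [0.5386, -0.2882, 0.0663]
ee_rot: [-2.131, 0.183, 2.132]
force: [-1.3, 0.2, -0.6]
finger_gap: 0.625
t6.0 pos [ 0.5386 -0.2882  0.0663] xax [-0.     0.001 -1.   ] jaw -99.8 F [-1.3  0.2 -0.6] gap 53.4mm
time_s: 6.63
position: [0.4205, -0.2768, 0.162]
ee_rot: [-1.98, 0.438, 1.982]
force: [0.5, -0.1, 1.2]
finger_gap: 0.643
t6.6 pos [ 0.4205 -0.2768  0.162 ] xax [-0.001  0.    -1.   ] jaw -114.9 F [ 0.5 -0.1  1.2] gap 54.9mm
```

View pics/c5.png

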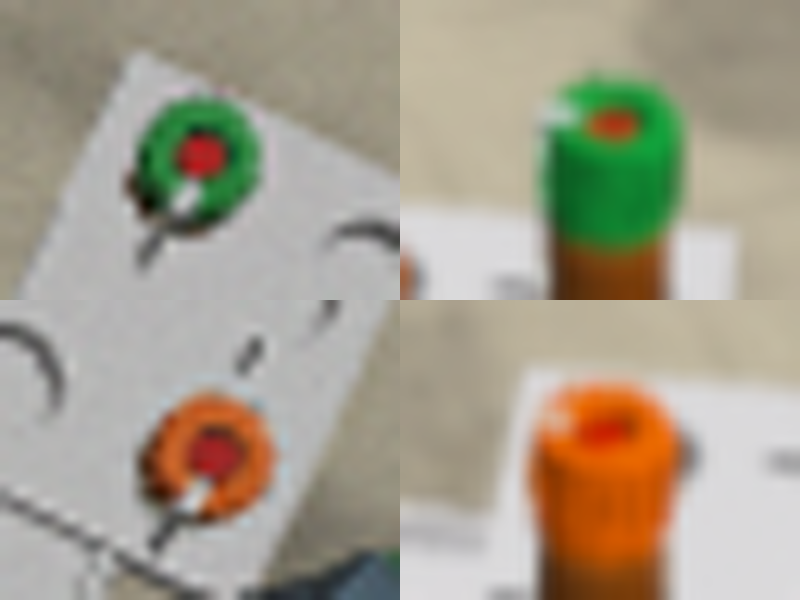

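```bash
python3 -m creep '[0,0,-0.2,0.47,0.75,0,55, 0,0,0,0.47,0.75,0,55, 0,0,0,0,0,-0.8,55, 0,0,0,0,0,-0.8,55, 0,0,0,0,0,0,55, 0,0,0,0,0,0,55]'
python3 - <<'E'
from h import *
go((.458,-.217,.028),-116.2);T=cams.capture("top");S=cams.capture("side")
cv2.imwrite("pics/c6.png",np.hstack([cv2.resize(p["image"][y:y+72,x:x+96],(400,300),interpolation=cv2.INTER_CUBIC) for p,x,y in ((T,285,195),(S,225,240))]))
E
```

```text
time_s: 7.23
position: [0.4597, -0.2155, 0.0971]
ee_rot: [-1.965, 0.452, 1.973]
force: [-0.0, -0.3, 0.7]
finger_gap: 0.641
t7.2 pos [ 0.4597 -0.2155  0.0971] xax [-0.003  0.003 -1.   ] jaw -116.0 F [-0.  -0.3  0.7] gap 54.7mm
need units [-0.04 -0.04 -1.73]
turn z units -0.04 tilt units [-0.03 -0.03 -0.  ]
```

View pics/c6.png

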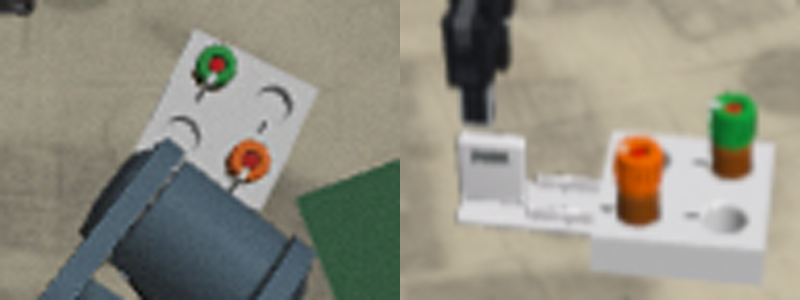

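```bash
python3 -m creep '[0,0,0,-0.04,-0.04,-0.6,55, 0,0,0,0,0,-0.6,55, 0,0,0,0,0,-0.52,55, 0,0,0,0,0,0,55, 0,0,0,0,0,0,8, 0,0,0,0,0,0,8, 0,0,0,0,0,0,8, 0,0,0,0,0,0,8]' 60; python3 -m creep '[0,0,0,0,0,0,8, 0,0,0,0,0,0,8, 0,0,0,0,0,0,8]'
python3 - <<'E'
from h import *
st();T=cams.capture("top");S=cams.capture("side")
def red(p,box):
    x,y,w,h=box; im=cv2.resize(p["image"][y:y+h,x:x+w],None,fx=8,fy=8,interpolation=cv2.INTER_CUBIC).astype(int)
    m=((im[...,2]>110)&(im[...,1]<60)&(im[...,0]<70)).astype(np.uint8)
    n,l,s,c=cv2.connectedComponentsWithStats(m); 
    return [((c[i]-3.5)/8+[x,y]).round(2).tolist()+[int(s[i,4])] for i in range(1,n) if s[i,4]>100]
for p,b in((T,(320,195,45,50)),(S,(270,250,50,45))):
    for r in red(p,b): print(r,onz(p,r[:2],.078)[:2].round(4))
E
```

```text
time_s: 8.0
position: [0.4604, -0.219, 0.032]
ee_rot: [-1.975, 0.455, 1.967]
force: [-1.0, 1.1, 4.2]
finger_gap: 0.132
time_s: 8.25
position: [0.4604, -0.2189, 0.032]
ee_rot: [-1.974, 0.455, 1.967]
force: [-0.7, 1.5, 7.9]
finger_gap: 0.131
t8.2 pos [ 0.4604 -0.2189  0.032 ] xax [ 0.003 -0.002 -1.   ] jaw -115.9 F [-0.7  1.5  7.9] gap 11.2mm
[337.1, 210.21, 523] [ 0.6147 -0.2626]
[345.74, 232.94, 806] [ 0.5403 -0.2893]
[282.34, 276.71, 426] [ 0.545  -0.2868]
[305.0, 279.64, 477] [ 0.5974 -0.3181]
[277.84, 281.59, 333] [ 0.5267 -0.3025]
[282.24, 290.33, 720] [ 0.5256 -0.34  ]
```

Run:
```python
from h import *
T=cams.capture("top");S=cams.capture("side")
a=cv2.resize(T["image"][135:210,260:310],(400,600),interpolation=cv2.INTER_CUBIC);b=cv2.resize(S["image"][193:233,275:301+0],(390,600),interpolation=cv2.INTER_CUBIC)
cv2.imwrite("pics/c7.png",np.hstack([a,b]))
# predicted pixels for hypotheses
for x,y in((.657,-.061),(.652,-.061),(.657,-.056)):
    q=proj(S,np.array([[x,y,.101],[x,y,.116],[x,y,.134]])); print((x,y),q.round(1).tolist(),((q-[275,193])*15+[400,0]).round().tolist())
```

```text
(0.657, -0.061) [[291.8, 220.7], [291.9, 216.6], [292.1, 211.5]] [[652.0, 416.0], [654.0, 353.0], [656.0, 277.0]]
(0.652, -0.061) [[290.3, 221.0], [290.4, 216.8], [290.5, 211.7]] [[630.0, 420.0], [631.0, 357.0], [633.0, 281.0]]
(0.657, -0.056) [[291.3, 219.9], [291.4, 215.8], [291.5, 210.7]] [[644.0, 404.0], [645.0, 341.0], [647.0, 266.0]]
```

View pics/c7.png

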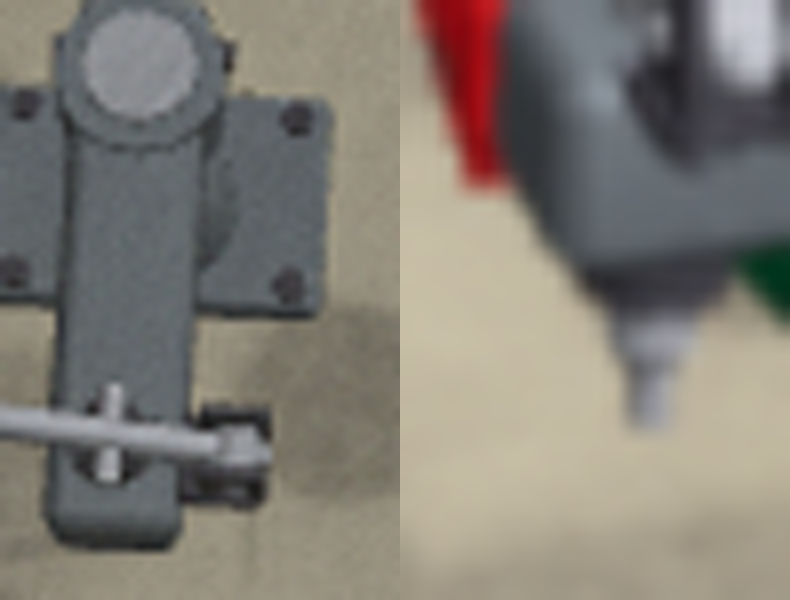

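Run:
```python
from h import *
T=cams.capture("top")
f=lambda u,v,z:onz(T,(260+u/8,135+v/8),z)[:2].round(4)
for z in(.18,.19,.2): print(z,"arm mid r430",f(122,430,z),"mid r200",f(136,200,z),"front",f(113,547,z),"ramtop",f(112,432,z))
print("foot bolts z.012", f(25,103,.012),f(299,118,.012),f(15,272,.012),f(289,287,.012))
```

```text
0.18 arm mid r430 [ 0.6635 -0.0646] mid r200 [ 0.7537 -0.0691] front [ 0.6184 -0.0617] ramtop [ 0.6627 -0.0608]
0.19 arm mid r430 [ 0.6613 -0.0651] mid r200 [ 0.7507 -0.0695] front [ 0.6166 -0.0622] ramtop [ 0.6605 -0.0614]
0.2 arm mid r430 [ 0.6591 -0.0656] mid r200 [ 0.7477 -0.07  ] front [ 0.6148 -0.0627] ramtop [ 0.6583 -0.0619]
foot bolts z.012 [ 0.849  -0.0119] [ 0.8419 -0.1334] [ 0.7716 -0.0087] [ 0.7648 -0.1291]
```

```bash
python3 -m creep '[0,0,0.45,0.1,0.45,0,8, 0,0,0.5,0.1,0.5,0,8, 0,0,0.5,0.1,0.5,0,8, 0,0,0.5,0.1,0.5,0,8, 0,0,0.5,0.1,0.5,0,8, 0,0,0.5,0.1,0.5,0,8, 0,0,0.4,0.1,0.5,0,8, 0,0,0.3,0.1,0.5,0,8]' 60; python3 -m creep '[0,0,0,0.1,0.5,0,8, 0,0,0,0.2,0.35,0,8, 0,0,0,0.4,0,0,8, 0,0,0,0,0,0,8, 0,0,0,0,0,0,8]'; python3 -c "
from h import *
go((.557,-.026,.032),-94)"
```

```text
time_s: 9.17
position: [0.4931, -0.0608, 0.032]
ee_rot: [-2.192, 0.081, 2.181]
force: [-0.8, -5.1, 4.8]
finger_gap: 0.129
time_s: 9.58
position: [0.5217, -0.026, 0.032]
ee_rot: [-2.192, 0.078, 2.179]
force: [4.6, 4.0, 4.4]
finger_gap: 0.13
t9.6 pos [ 0.5217 -0.026   0.032 ] xax [ 0.006 -0.001 -1.   ] jaw -94.1 F [4.6 4.  4.4] gap 11.1mm
need units [0.88 0.   0.  ]
turn z units 0.01 tilt units [0.01 0.06 0.  ]
```

```bash
python3 -m creep '[0,0,0,0.45,0,0,8, 0,0,0,0.43,-0.01,0,8, 0,0,0,0,0,0,8, 0,0,0,0,0,0,8]'
python3 - <<'E'
from h import *
s=st();S=cams.capture("side");T=cams.capture("top")
ps=np.radians(-4.1);R=np.array([[np.cos(ps),-np.sin(ps)],[np.sin(ps),np.cos(ps)]])
c=s["position"][:2]+R@[.1025,-.028]; g=s["position"][:2]+R@[.158,.028]
print("pred orange",c,"green",g)
f=lambda p,X:proj(p,X)
for n,v in(("o",c),("g",g)): print(n,proj(S,[[*v,.081],[*v,.055]]).round(1).tolist())
hsv=cv2.cvtColor(S["image"],cv2.COLOR_BGR2HSV)
cv2.imwrite("pics/c8.png",cv2.resize(S["image"][190:250,260:340],(800,600),interpolation=cv2.INTER_CUBIC))
E
```

```text
time_s: 9.92
position: [0.5566, -0.0272, 0.0317]
ee_rot: [-2.192, 0.08, 2.179]
force: [4.8, -0.4, 5.6]
finger_gap: 0.128
t9.9 pos [ 0.5566 -0.0272  0.0317] xax [ 0.006 -0.001 -1.   ] jaw -94.1 F [ 4.8 -0.4  5.6] gap 10.9mm
pred orange [ 0.6568168  -0.06243123] green [ 0.71617862 -0.01054265]
o [[291.8, 226.5], [291.6, 233.5]]
g [[303.3, 215.3], [303.0, 222.2]]
```

View pics/c8.png

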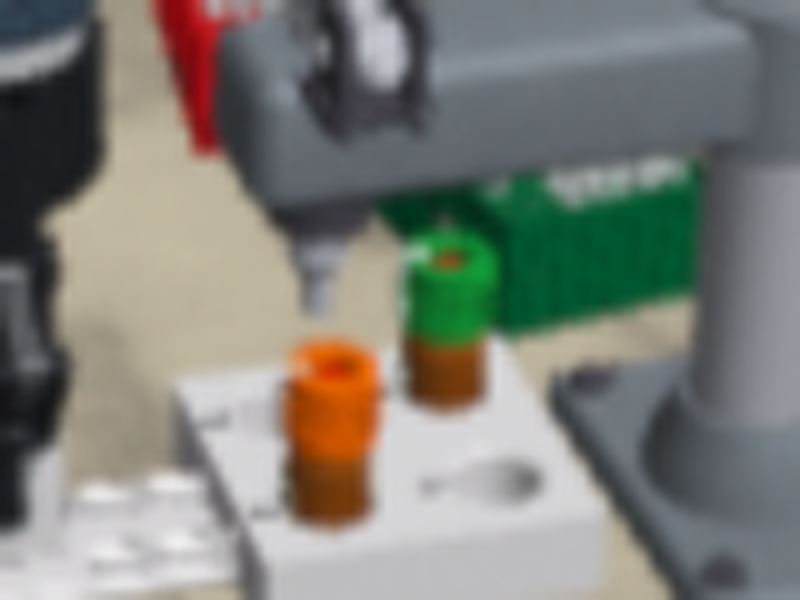

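```bash
python3 -m creep '[0,0,0,-0.11,0.03,0,8, 0,0,0,0,0,0,8, 0,0,0,0,0,0,8]'; python3 -c "from h import *; st()"; python3 -m creep '[0,0,0,0,0,0,40, 0,0,0,0,0,0,40, 0,0,0,0,0,0,40, 0,0,0,0,0,0.8,40, 0,0,0,0,0,0.9,40, 0,0,0,0,0,0.9,0, 0,0,0,0,0,0.9,0, 0,0,0,0,0,0.9,0]'
python3 - <<'E'
from h import *
st();S=cams.capture("side")
im=cv2.resize(S["image"][210:246,270:318],(800,600),interpolation=cv2.INTER_CUBIC); hsv=cv2.cvtColor(im,cv2.COLOR_BGR2HSV)
m=cv2.inRange(hsv,(5,180,120),(16,255,255)); n,l,s,c=cv2.connectedComponentsWithStats(m)
i=1+np.argmax(s[1:,4]); print("orange bbox px",s[i][:4]/16.667+[270,210,0,0],"cent",c[i]/16.667+[270,210])
E
```

```text
time_s: 10.27
position: [0.5513, -0.026, 0.0317]
ee_rot: [-2.191, 0.08, 2.18]
force: [3.6, -0.8, 6.5]
finger_gap: 0.132
t10.3 pos [ 0.5513 -0.026   0.0317] xax [ 0.005 -0.001 -1.   ] jaw -94.1 F [ 3.6 -0.8  6.5] gap 11.3mm
time_s: 10.93
position: [0.5485, -0.025, 0.2065]
ee_rot: [-2.183, 0.077, 2.187]
force: [-0.0, 0.1, 0.1]
finger_gap: 0.046
t10.9 pos [ 0.5485 -0.025   0.2065] xax [-0.002  0.    -1.   ] jaw -94.1 F [-0.   0.1  0.1] gap 3.9mm
orange bbox px [287.21965561 224.81970361   8.6398272   14.93970121] cent [291.55138177 231.296917  ]
```

```bash
python3 -m creep '[0,0,0,0,0,1,0, 0,0,0,0,0,1,0, 0,0,0,0.1,0.1,0.9,0, 0,0,0,0.8,0.5,0.2,0, 0,0,0,0.8,0.5,0,0, 0,0,0,0.8,0.5,0,0, 0,0,0,0.19,0.02,0,0, 0,0,0,0,0,0,0]'
python3 - <<'E'
from h import *
st();T=cams.capture("top");S=cams.capture("side")
cv2.imwrite("pics/c9.png",np.hstack([cv2.resize(p["image"][y:y+72,x:x+96],(400,300),interpolation=cv2.INTER_CUBIC) for p,x,y in ((T,215,150),(S,240,120))]))
E
```

```text
time_s: 11.65
position: [0.6579, 0.0405, 0.3273]
ee_rot: [-2.183, 0.076, 2.189]
force: [-0.3, -0.4, -0.3]
finger_gap: 0.002
t11.7 pos [0.6579 0.0405 0.3273] xax [-0.003  0.    -1.   ] jaw -94.0 F [-0.3 -0.4 -0.3] gap 0.2mm
```

View pics/c9.png

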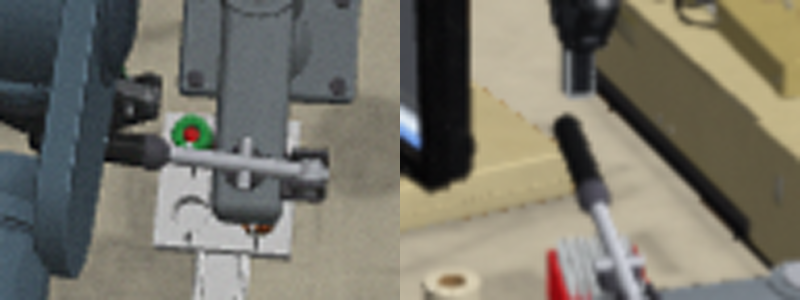

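Run:
```python
from h import *
T=cams.capture("top");S=cams.capture("side")
for X in([.658,.0405,.319],[.658,.0405,.282],[.652,.0405,.271],[.658,.0405,.271]):
    a=proj(T,[X])[0];b=proj(S,[X])[0]; print(X,((a-[215,150])*4.167).round(),((b-[240,120])*4.167+[400,0]).round())
```

```text
[0.658, 0.0405, 0.319] [ 77. 123.] [574.  96.]
[0.658, 0.0405, 0.282] [ 86. 136.] [574. 142.]
[0.652, 0.0405, 0.271] [ 88. 149.] [566. 157.]
[0.658, 0.0405, 0.271] [ 88. 140.] [573. 156.]
```

```bash
python3 -m creep '[0,0,0,-0.07,0,-0.5,0, 0,0,0,0,0,-0.5,0, 0,0,0,0,0,-0.5,0, 0,0,0,0,0,-0.5,0, 0,0,0,0,0,-0.4,0, 0,0,0,0,0,-0.3,0, 0,0,0,0,0,-0.2,0, 0,0,0,0,0,0,0]'; python3 -m creep '[0,0,0,0,0,-0.25,0, 0,0,0,0,0,-0.25,0, 0,0,0,0,0,0,0]'; python3 -m creep '[0,0,0,0,0,-0.2,0, 0,0,0,0,0,0,0]';python3 -m creep '[0,0,0,0,0,-0.13,0, 0,0,0,0,0,0,0,0,0,0,0,0,0,0]'
```

```text
time_s: 12.52
position: [0.6535, 0.0391, 0.2125]
ee_rot: [-2.183, 0.079, 2.187]
force: [-0.6, 1.0, 2.0]
finger_gap: 0.0
time_s: 12.77
position: [0.6556, 0.0387, 0.1951]
ee_rot: [-2.19, 0.08, 2.181]
force: [-0.1, -0.8, 6.3]
finger_gap: -0.003
time_s: 12.93
position: [0.6562, 0.0387, 0.1881]
ee_rot: [-2.192, 0.08, 2.179]
force: [0.9, -1.0, 6.9]
finger_gap: -0.006
time_s: 13.18
position: [0.6567, 0.0386, 0.1839]
ee_rot: [-2.193, 0.08, 2.178]
force: [0.1, -1.3, 6.1]
finger_gap: 0.002
```

```bash
python3 -m creep '[0,0,0,0,0,-0.15,0, 0,0,0,0,0,0,0]'; python3 -m creep '[0,0,0,0,0,-0.15,0, 0,0,0,0,0,0,0]';python3 -m creep '[0,0,0,0,0,-0.15,0, 0,0,0,0,0,0,0,0,0,0,0,0,0,0]'
python3 -c "
from h import *
st();S=cams.capture('side');save(S,'c10',(240,140,80,100),6)"
```

```text
time_s: 13.35
position: [0.6574, 0.0383, 0.1813]
ee_rot: [-2.195, 0.081, 2.177]
force: [-5.2, -1.4, 18.4]
finger_gap: -0.001
time_s: 13.52
position: [0.6578, 0.038, 0.1802]
ee_rot: [-2.196, 0.082, 2.178]
force: [-17.4, -1.6, 37.7]
finger_gap: -0.001
time_s: 13.77
position: [0.6581, 0.0377, 0.1792]
ee_rot: [-2.198, 0.083, 2.178]
force: [-29.6, -2.1, 58.6]
finger_gap: -0.001
t13.8 pos [0.6581 0.0377 0.1792] xax [ 0.009 -0.005 -1.   ] jaw -94.0 F [-29.6  -2.1  58.6] gap -0.1mm
```

View pics/c10.png

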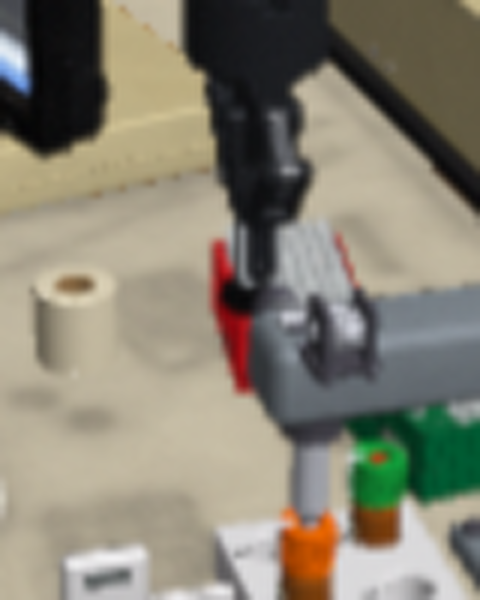

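```bash
python3 -m creep '[0,0,0,0,0,0.5,0, 0,0,0,0,0,0.6,0, 0,0,0,0,0,0.7,0, 0,0,0,0,0,0.8,0, 0,0,0,0,0,0.8,0, 0,0,0,0,0,0.8,0, 0,0,0,-0.7,-0.4,0.1,40, 0,0,0,-0.7,-0.4,0,40]'; python3 -m creep '[0,0,0,-0.7,-0.4,0,40, 0,0,0,-0.5,-0.4,-0.2,40, 0,0,0,0,0,-0.9,40, 0,0,0,0,0,-0.9,40, 0,0,0,0,0,-0.9,40, 0,0,0,0,0,0,40, 0,0,0,0,0,0,40]'
python3 - <<'E'
from h import *
go((.5509,-.0255,.032),-94.1);T=cams.capture("top");S=cams.capture("side")
hsv=cv2.cvtColor(S["image"],cv2.COLOR_BGR2HSV)
im=cv2.resize(S["image"][210:246,270:318],(800,600),interpolation=cv2.INTER_CUBIC); hsv=cv2.cvtColor(im,cv2.COLOR_BGR2HSV)
m=cv2.inRange(hsv,(5,180,120),(16,255,255)); n,l,s,c=cv2.connectedComponentsWithStats(m)
i=1+np.argmax(s[1:,4]); print("orange bbox px",s[i][:4]/16.667+[270,210,0,0],"cent",c[i]/16.667+[270,210])
cv2.imwrite("pics/c11.png",np.hstack([cv2.resize(p["image"][y:y+90,x:x+80],(400,450),interpolation=cv2.INTER_CUBIC) for p,x,y in ((T,230,160),(S,245,180))]))
E
```

```text
time_s: 14.48
position: [0.5996, 0.0071, 0.3389]
ee_rot: [-2.195, 0.078, 2.178]
force: [-0.2, -0.6, 0.3]
finger_gap: 0.269
time_s: 15.07
position: [0.5494, -0.0244, 0.2175]
ee_rot: [-2.181, 0.077, 2.188]
force: [1.0, 0.2, 0.5]
finger_gap: 0.473
t15.1 pos [ 0.5494 -0.0244  0.2175] xax [-0.003  0.001 -1.   ] jaw -94.1 F [1.  0.2 0.5] gap 40.4mm
need units [ 0.04 -0.03 -4.64]
turn z units -0.00 tilt units [-0.01 -0.03 -0.  ]
orange bbox px [287.21965561 224.81970361   8.6398272   14.87970241] cent [291.55296747 231.32747242]
```

View pics/c11.png

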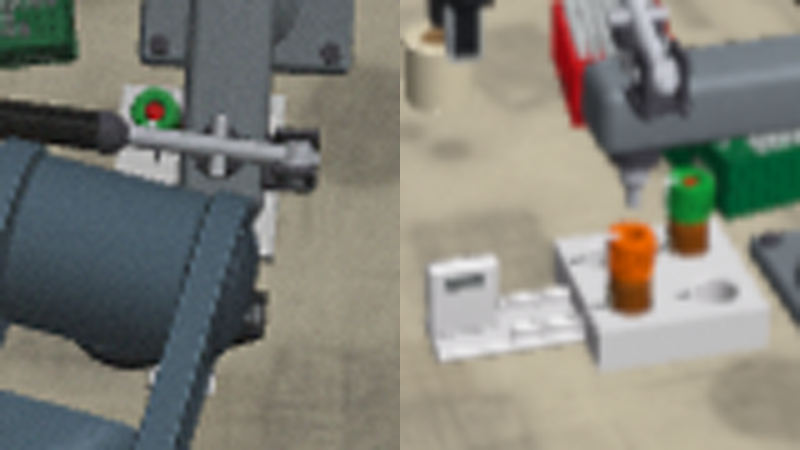

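```bash
python3 -m creep '[0,0,0,0.04,-0.03,-0.9,40, 0,0,0,0,0,-0.9,40, 0,0,0,0,0,-0.9,40, 0,0,0,0,0,-0.9,40, 0,0,0,0,0,-0.6,40, 0,0,0,0,0,-0.44,40, 0,0,0,0,0,0,40, 0,0,0,0,0,0,8]'; python3 -m creep '[0,0,0,0,0,0,8, 0,0,0,0,0,0,8, 0,0,0,0,0,0,8, 0,0,0,0,0,0,8]' 60; python3 -c "
from h import *
go((.4919,-.0779,.032),-94.1)"
```

```text
time_s: 15.83
position: [0.5538, -0.026, 0.0347]
ee_rot: [-2.188, 0.078, 2.183]
force: [0.0, -0.0, 0.1]
finger_gap: 0.34
time_s: 16.17
position: [0.5547, -0.0262, 0.0361]
ee_rot: [-2.192, 0.079, 2.179]
force: [0.8, 0.1, 7.6]
finger_gap: 0.133
t16.2 pos [ 0.5547 -0.0262  0.0361] xax [ 0.006 -0.001 -1.   ] jaw -94.1 F [0.8 0.1 7.6] gap 11.3mm
need units [-1.57 -1.29 -0.1 ]
turn z units -0.00 tilt units [0.01 0.06 0.  ]
```

```bash
python3 -m creep '[0,0,0,-0.37,-0.32,0,8, 0,0,0,-0.37,-0.32,0,8, 0,0,0,-0.37,-0.33,0,8, 0,0,0,-0.37,-0.33,0,8, 0,0,0,0,0,0,8, 0,0,0,0,0,0,8]'
python3 - <<'E'
from h import *
go((.4953,-.0781,.036),-94.1);S=cams.capture("side")
im=cv2.resize(S["image"][216:246,270:318],(800,500),interpolation=cv2.INTER_CUBIC); hsv=cv2.cvtColor(im,cv2.COLOR_BGR2HSV)
m=cv2.inRange(hsv,(50,120,50),(80,255,255)); n,l,s,c=cv2.connectedComponentsWithStats(m)
for i in range(1,n):
  if s[i,4]>2000: print("green bbox px",s[i][:4]/16.667+[270,216,0,0],"cent",c[i]/16.667+[270,216])
E
```

```text
time_s: 16.67
position: [0.4939, -0.08, 0.0361]
ee_rot: [-2.189, 0.083, 2.184]
force: [-9.4, -6.1, 13.6]
finger_gap: 0.131
t16.7 pos [ 0.4939 -0.08    0.0361] xax [ 0.002 -0.004 -1.   ] jaw -94.1 F [-9.4 -6.1 13.6] gap 11.2mm
need units [ 0.04  0.05 -0.  ]
turn z units 0.00 tilt units [0.04 0.02 0.  ]
green bbox px [303.53932921 216.          14.45971081   7.4398512 ] cent [312.395139   219.11010306]
green bbox px [286.25967481 225.1198176    9.299814    11.3397732 ] cent [291.02576724 231.26425551]
```

```bash
python3 -m creep '[0,0,0,0.06,0.06,0,8, 0,0,0,0,0,0,8, 0,0,0,0,0,0,8]'
python3 - <<'E'
from h import *
go((.4957,-.0781,.036),-94.1);S=cams.capture("side")
im=cv2.resize(S["image"][216:246,270:318],(800,500),interpolation=cv2.INTER_CUBIC); hsv=cv2.cvtColor(im,cv2.COLOR_BGR2HSV)
m=cv2.inRange(hsv,(50,120,50),(80,255,255)); n,l,s,c=cv2.connectedComponentsWithStats(m)
for i in range(1,n):
  if s[i,4]>2000: print("green bbox px",s[i][:4]/16.667+[270,216,0,0],"cent",c[i]/16.667+[270,216])
E
```

```text
time_s: 16.97
position: [0.4971, -0.077, 0.0361]
ee_rot: [-2.19, 0.082, 2.182]
force: [-6.2, -4.5, 11.8]
finger_gap: 0.131
t17.0 pos [ 0.4971 -0.077   0.0361] xax [ 0.004 -0.003 -1.   ] jaw -94.1 F [-6.2 -4.5 11.8] gap 11.2mm
need units [-0.04 -0.03 -0.  ]
turn z units 0.00 tilt units [0.03 0.03 0.  ]
green bbox px [303.53932921 216.          14.45971081   7.4398512 ] cent [312.39477925 219.10706599]
green bbox px [287.75964481 224.5798284    9.4198116   10.9797804 ] cent [292.53692293 230.49697237]
```

```bash
cat > g.py <<'E'
from h import *
st();S=cams.capture("side")
im=cv2.resize(S["image"][216:246,270:318],(800,500),interpolation=cv2.INTER_CUBIC); hsv=cv2.cvtColor(im,cv2.COLOR_BGR2HSV)
m=cv2.inRange(hsv,(50,120,50),(80,255,255)); n,l,s,c=cv2.connectedComponentsWithStats(m)
for i in range(1,n):
  if s[i,4]>2000 and s[i,0]<420:
    b=s[i][:4]/16.667; u,v=b[0]+b[2]/2+270,b[1]+216; du,dv=291.55-u,224.8-v
    print("u %.2f vtop %.2f"%(u,v),"need mm",np.linalg.solve([[.3,-.1],[-.06,-.16]],[du,dv]).round(1))
E
python3 -m creep '[0,0,0,-0.06,0,0,8, 0,0,0,0,0,0,8, 0,0,0,0,0,0,8]' ; python3 g.py;  python3 -m creep '[0,0,0,0,0,0,8, 0,0,0,0,0,0,8]' ; python3 g.py
```

```text
time_s: 17.27
position: [0.496, -0.0768, 0.0361]
ee_rot: [-2.194, 0.082, 2.178]
force: [2.7, -3.1, 8.0]
finger_gap: 0.128
t17.3 pos [ 0.496  -0.0768  0.0361] xax [ 0.007 -0.003 -1.   ] jaw -94.1 F [ 2.7 -3.1  8. ] gap 11.0mm
u 291.72 vtop 224.58 need mm [-0.9 -1. ]
time_s: 17.48
position: [0.496, -0.0768, 0.0361]
ee_rot: [-2.194, 0.082, 2.178]
force: [1.3, -2.8, 7.4]
finger_gap: 0.137
t17.5 pos [ 0.496  -0.0768  0.0361] xax [ 0.007 -0.003 -1.   ] jaw -94.1 F [ 1.3 -2.8  7.4] gap 11.7mm
u 291.66 vtop 224.58 need mm [-0.7 -1.1]
```

```bash
python3 -m creep '[0,0,0,-0.02,-0.05,0,8, 0,0,0,0,0,0,8, 0,0,0,0,0,0,8]' ; python3 g.py
```

```text
time_s: 17.78
position: [0.4954, -0.078, 0.0361]
ee_rot: [-2.195, 0.079, 2.178]
force: [3.6, 2.9, 7.5]
finger_gap: 0.134
t17.8 pos [ 0.4954 -0.078   0.0361] xax [ 0.008 -0.002 -1.   ] jaw -94.1 F [3.6 2.9 7.5] gap 11.4mm
u 291.48 vtop 224.58 need mm [-0.2 -1.3]
```

```bash
python3 -m creep '[0,0,0,0,0,0,40, 0,0,0,0,0,0,40, 0,0,0,0,0,0,40, 0,0,0,0,0,0.9,40, 0,0,0,0,0,1,40, 0,0,0,0,0,1,0, 0,0,0,0,0,1,0, 0,0,0,0,0,1,0]'; python3 g.py; python3 -m creep '[0,0,0,0,0,1,0, 0,0,0,0,0,1,0, 0,0,0,0.5,0.4,0.4,0, 0,0,0,0.8,0.5,0,0, 0,0,0,0.8,0.5,0,0, 0,0,0,0.8,0.6,0,0, 0,0,0,0.7,0.6,0,0, 0,0,0,0.4,0.3,0,0]';python3 -m creep '[0,0,0,0,0,0,0, 0,0,0,0,0,0,0]'; python3 -c "
from h import *
go((.655,.0395,.33),-94.1)"
```

```text
time_s: 18.5
position: [0.4911, -0.0769, 0.2303]
ee_rot: [-2.184, 0.077, 2.186]
force: [-0.1, -0.4, 0.9]
finger_gap: 0.051
t18.5 pos [ 0.4911 -0.0769  0.2303] xax [-0.001  0.    -1.   ] jaw -94.1 F [-0.1 -0.4  0.9] gap 4.3mm
u 291.45 vtop 224.58 need mm [-0.1 -1.3]
time_s: 19.22
position: [0.6535, 0.0413, 0.3232]
ee_rot: [-2.184, 0.075, 2.188]
force: [0.2, -0.4, -0.6]
finger_gap: -0.001
time_s: 19.38
position: [0.652, 0.0394, 0.3233]
ee_rot: [-2.183, 0.077, 2.189]
force: [-0.8, 0.5, -0.1]
finger_gap: -0.003
t19.4 pos [0.652  0.0394 0.3233] xax [-0.003 -0.    -1.   ] jaw -94.0 F [-0.8  0.5 -0.1] gap -0.2mm
need units [0.08 0.   0.17]
turn z units -0.02 tilt units [ 0.   -0.02  0.  ]
```

```bash
python3 -m creep '[0,0,0,0.05,0,-0.5,0, 0,0,0,0,0,-0.5,0, 0,0,0,0,0,-0.5,0, 0,0,0,0,0,-0.5,0, 0,0,0,0,0,-0.4,0, 0,0,0,0,0,-0.3,0, 0,0,0,0,0,-0.2,0, 0,0,0,0,0,0,0]'; python3 -m creep '[0,0,0,0,0,-0.25,0, 0,0,0,0,0,-0.25,0, 0,0,0,0,0,0,0]'; python3 -m creep '[0,0,0,0,0,-0.3,0, 0,0,0,0,0,0,0, 0,0,0,0,0,0,0]'
```

```text
time_s: 20.05
position: [0.6533, 0.0378, 0.2083]
ee_rot: [-2.184, 0.08, 2.187]
force: [-1.3, -0.9, 2.2]
finger_gap: -0.006
time_s: 20.3
position: [0.6553, 0.0379, 0.1903]
ee_rot: [-2.19, 0.079, 2.18]
force: [2.0, 0.2, 5.2]
finger_gap: 0.0
time_s: 20.55
position: [0.6569, 0.0378, 0.182]
ee_rot: [-2.195, 0.08, 2.176]
force: [-0.0, -0.4, 12.1]
finger_gap: -0.0
```

```bash
python3 -m creep '[0,0,0,0,0,-0.15,0, 0,0,0,0,0,0,0]'; python3 -m creep '[0,0,0,0,0,-0.12,0, 0,0,0,0,0,0,0, 0,0,0,0,0,0,0]'; python3 -m creep '[0,0,0,0,0,0.5,0, 0,0,0,0,0,0.6,0, 0,0,0,0,0,0.7,0, 0,0,0,0,0,0.8,0, 0,0,0,0,0,0.8,0, 0,0,0,0,0,0.8,40, 0,0,0,-0.7,-0.5,0.1,40, 0,0,0,-0.7,-0.5,0,40]'; python3 -m creep '[0,0,0,-0.7,-0.5,0,40, 0,0,0,-0.8,-0.5,0,40, 0,0,0,-0.7,-0.5,-0.3,40, 0,0,0,-0.5,-0.4,-0.7,40, 0,0,0,0,0,-0.9,40, 0,0,0,0,0,-0.9,40, 0,0,0,0,0,0,40, 0,0,0,0,0,0,40]'
python3 g.py
python3 - <<'E'
from h import *
S=cams.capture("side");T=cams.capture("top")
cv2.imwrite("pics/c14.png",np.hstack([cv2.resize(p["image"][y:y+90,x:x+80],(400,450),interpolation=cv2.INTER_CUBIC) for p,x,y in ((T,230,150),(S,245,180))]))
go((.4954,-.078,.036),-94.1)
E
```

```text
time_s: 20.72
position: [0.6574, 0.0375, 0.1808]
ee_rot: [-2.196, 0.081, 2.176]
force: [-10.9, -1.4, 30.5]
finger_gap: -0.001
time_s: 20.97
position: [0.6577, 0.0373, 0.1799]
ee_rot: [-2.198, 0.082, 2.176]
force: [-20.4, -1.8, 46.2]
finger_gap: -0.002
time_s: 21.63
position: [0.5989, -0.0016, 0.3422]
ee_rot: [-2.194, 0.077, 2.179]
force: [-0.4, -0.2, -0.2]
finger_gap: 0.422
time_s: 22.3
position: [0.4889, -0.077, 0.2251]
ee_rot: [-2.181, 0.077, 2.188]
force: [-0.0, -0.8, 1.6]
finger_gap: 0.468
t22.3 pos [ 0.4889 -0.077   0.2251] xax [-0.003  0.001 -1.   ] jaw -94.1 F [-0.  -0.8  1.6] gap 40.0mm
u 291.45 vtop 224.58 need mm [-0.1 -1.3]
t22.4 pos [ 0.4917 -0.0777  0.2292] xax [ 0.005 -0.002 -1.   ] jaw -94.1 F [1.  0.4 0.3] gap 39.9mm
need units [ 0.09 -0.01 -4.83]
turn z units -0.01 tilt units [0.02 0.04 0.  ]
```

View pics/c14.png

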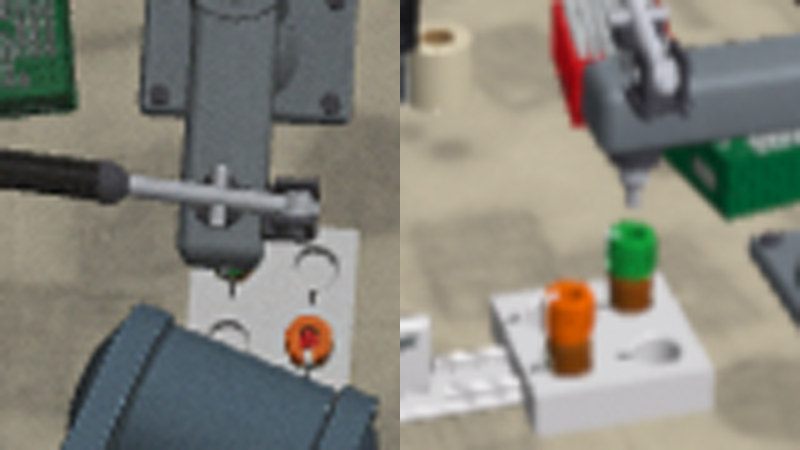

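```bash
python3 -m creep '[0,0,0,0.02,-0.01,-0.9,40, 0,0,0,0,0,-0.9,40, 0,0,0,0,0,-0.9,40, 0,0,0,0,0,-0.9,40, 0,0,0,0,0,-0.8,40, 0,0,0,0,0,-0.45,40, 0,0,0,0,0,0,40, 0,0,0,0,0,0,8]' 60; python3 -m creep '[0,0,0,0,0,0,8, 0,0,0,0,0,0,8, 0,0,0,0,0,0,8, 0,0,0,0,0,0,8]'; python3 -m creep '[0,0,-0.3,-0.35,-0.35,0,8, 0,0,-0.7,-0.35,-0.4,0,8, 0,0,-0.8,-0.3,-0.4,0,8, 0,0,-0.8,0,-0.4,0,8, 0,0,-0.8,0,-0.4,0,8, 0,0,-0.8,0,-0.4,0,8, 0,0,-0.8,0,-0.3,0,8, 0,0,-0.8,0,-0.3,0,8]'; python3 -c "
from h import *
go((.455,-.214,.036),21-180.5)"
```

```text
time_s: 23.12
position: [0.4922, -0.078, 0.0333]
ee_rot: [-2.187, 0.078, 2.184]
force: [0.2, 0.5, -0.9]
finger_gap: 0.347
time_s: 23.45
position: [0.4934, -0.0784, 0.035]
ee_rot: [-2.193, 0.079, 2.18]
force: [0.1, 0.8, 6.9]
finger_gap: 0.13
time_s: 24.12
position: [0.453, -0.197, 0.035]
ee_rot: [-1.832, 0.648, 1.822]
force: [2.7, 6.4, 8.8]
finger_gap: 0.135
t24.1 pos [ 0.453 -0.197  0.035] xax [ 0.005 -0.002 -1.   ] jaw -129.1 F [2.7 6.4 8.8] gap 11.5mm
need units [ 0.05 -0.43  0.02]
turn z units -5.07 tilt units [0.04 0.03 0.  ]
```

```bash
python3 -m creep '[0,0,-0.8,0.05,-0.1,0,8, 0,0,-0.8,0,-0.1,0,8, 0,0,-0.8,0,-0.1,0,8, 0,0,-0.8,0,-0.1,0,8, 0,0,-0.8,0,0,0,8, 0,0,-0.8,0,0,0,8, 0,0,-0.27,0,0,0,8, 0,0,0,0,0,0,8]'
python3 - <<'E'
from h import *
go((.4375,-.2820,.035),-159.5)
s=sensors.sense();T=cams.capture("top");print(s["qpos"].round(2))
a=np.radians(-69.5);R=np.array([[np.cos(a),-np.sin(a)],[np.sin(a),np.cos(a)]])
o=s["position"][:2]+R@[.1286,0]; print("pred rack centre",o)
k=R.T@(o-[.4825,-.4025]); print("rack in dock",k)
cs=[o+R@[x,y] for x,y in((-.056,-.056),(.056,-.056),(.056,.056),(-.056,.056))]
print("pred corners px",((proj(T,[[*c,.03] for c in cs])-[335,215])*8).round().tolist())
cv2.imwrite("pics/c15.png",cv2.resize(T["image"][215:285,335:425],None,fx=8,fy=8,interpolation=cv2.INTER_CUBIC))
E
```

```text
time_s: 24.78
position: [0.4554, -0.2136, 0.035]
ee_rot: [-1.477, 1.017, 1.464]
force: [3.2, -1.2, 6.3]
finger_gap: 0.134
t24.8 pos [ 0.4554 -0.2136  0.035 ] xax [ 0.006 -0.005 -1.   ] jaw -159.3 F [ 3.2 -1.2  6.3] gap 11.5mm
need units [-0.45 -1.71 -0.  ]
turn z units -0.03 tilt units [0.05 0.05 0.  ]
[-0.66  0.2   2.04 -0.    0.9   2.12]
pred rack centre [ 0.50043075 -0.33408502]
rack in dock [-0.05780293  0.04075467]
pred corners px [[104.0, 424.0], [354.0, 330.0], [253.0, 79.0], [5.0, 171.0]]
```

View pics/c15.png

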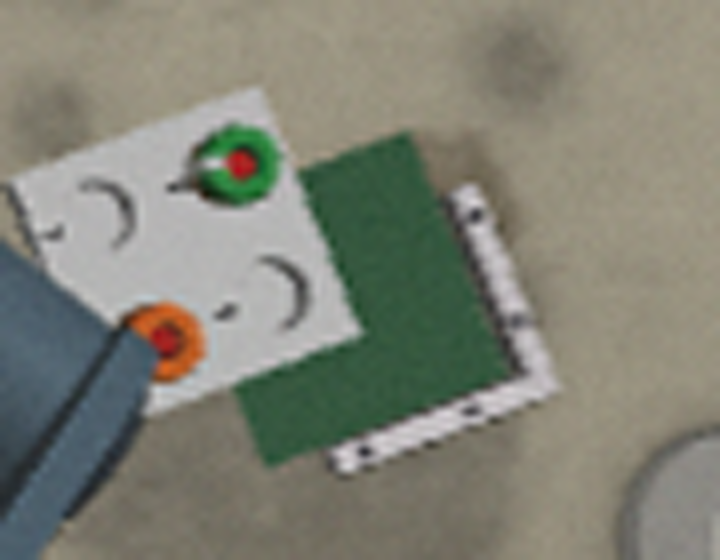

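```bash
python3 -m creep '[0,0,0,-0.1,-0.39,0,8, 0,0,0,-0.1,-0.39,0,8, 0,0,0,-0.1,-0.39,0,8, 0,0,0,-0.1,-0.39,0,8, 0,0,0,0,0,0,8, 0,0,0,0,0,0,8]'
cat > d.py <<'E'
from h import *
s=st();a=np.radians(-69.5);R=np.array([[np.cos(a),-np.sin(a)],[np.sin(a),np.cos(a)]])
o=s["position"][:2]+R@[.1286,0]; print("rack in dock mm",(1e3*R.T@(o-[.4825,-.4025])).round(1),"F in dock",(R.T@s["force"][:2]).round(1))
E
python3 d.py
```

```text
time_s: 25.33
position: [0.4384, -0.2775, 0.035]
ee_rot: [-1.477, 1.019, 1.465]
force: [-1.2, -7.0, 6.2]
finger_gap: 0.135
t25.3 pos [ 0.4384 -0.2775  0.035 ] xax [ 0.004 -0.006 -1.   ] jaw -159.3 F [-1.2 -7.   6.2] gap 11.5mm
rack in dock mm [-4.   2.4] F in dock [ 6.2 -3.6]
```

```bash
python3 -m creep '[0,0,0,0.03,-0.09,0,8, 0,0,0,0,0,0,8]';python3 d.py; python3 -m creep '[0,0,0,-0.07,-0.03,0,8, 0,0,0,0,0,0,8]';python3 d.py;python3 -m creep '[0,0,0,0.01,-0.05,0,8, 0,0,0,-0.05,-0.02,0,8, 0,0,0,0,0,0,8]';python3 d.py
```

```text
time_s: 25.5
position: [0.4386, -0.2779, 0.035]
ee_rot: [-1.47, 1.015, 1.471]
force: [-7.2, 8.4, 19.7]
finger_gap: 0.134
t25.5 pos [ 0.4386 -0.2779  0.035 ] xax [-0.     0.001 -1.   ] jaw -159.3 F [-7.2  8.4 19.7] gap 11.5mm
rack in dock mm [-3.4  2.5] F in dock [-10.4  -3.9]
time_s: 25.67
position: [0.4372, -0.2791, 0.035]
ee_rot: [-1.474, 1.014, 1.467]
force: [3.4, 6.9, 12.0]
finger_gap: 0.132
t25.7 pos [ 0.4372 -0.2791  0.035 ] xax [ 0.004 -0.001 -1.   ] jaw -159.2 F [ 3.4  6.9 12. ] gap 11.3mm
rack in dock mm [-2.8  0.8] F in dock [-5.3  5.6]
time_s: 25.92
position: [0.4366, -0.2797, 0.035]
ee_rot: [-1.473, 1.009, 1.467]
force: [9.1, 17.1, 16.1]
finger_gap: 0.135
t25.9 pos [ 0.4366 -0.2797  0.035 ] xax [ 0.006  0.003 -1.   ] jaw -159.2 F [ 9.1 17.1 16.1] gap 11.6mm
rack in dock mm [-2.5 -0. ] F in dock [-12.8  14.5]
```

```bash
python3 -m creep '[0,0,0,0,0,0,40, 0,0,0,0,0,0,40, 0,0,0,0,0,0,40, 0,0,0,0,0,0.8,40, 0,0,0,0,0,1,40, 0,0,0,0,0,1,40, 0,0,0,0,0,1,40, 0,0,0,-0.3,0.3,1,40]'; python3 -m creep '[0,0,0,-0.5,0.7,0.3,40, 0,0,0,-0.5,0.8,0.3,40, 0,0,0,-0.5,0.8,0,40, 0,0,0,-0.3,0.8,0,40, 0,0,0,0,0.8,0,40, 0,0,0,0,0.8,0,40, 0,0,0,0,0,0,40]'
python3 - <<'E'
from h import *
st();T=cams.capture("top");S=cams.capture("side")
a=cv2.resize(T["image"][218:278,345:410],(650,600),interpolation=cv2.INTER_CUBIC);b=cv2.resize(S["image"][280:355,230:315+0],None,fx=4,fy=4,interpolation=cv2.INTER_CUBIC)
c=cv2.resize(S["image"][140:260,255:340],None,fx=2.5,fy=2.5)
a=cv2.resize(a,(455,420)); im=np.zeros((600,800,3),np.uint8); im[:420,:455]=a; im[:300,455:795]=b; im[300:600,455:455+c.shape[1]]=c; cv2.imwrite("pics/c16.png",im)
for p in(T,S): print([ (t,[(onz(p,m["centre"],0)[:2].round(3).tolist(),round(m["confidence"],2)) for m in cams.mark_of(p,t)[:1]]) for t in("rack","dock","timer","tipbox_green","tipbox_red","forceps","dropper_1","lever_grip")])
print("fwd dock pred corners px",((proj(T,[[*(np.array([.4825,-.4025])+np.array([[.350,.937],[-.937,.350]])@[x,y]),.03] for x,y in((-.056,-.056),(.056,-.056),(.056,.056),(-.056,.056))])-[345,218])*7).round().tolist())
E
```

```text
time_s: 26.58
position: [0.4225, -0.2714, 0.2251]
ee_rot: [-1.471, 1.017, 1.468]
force: [0.7, -0.2, 0.0]
finger_gap: 0.466
time_s: 27.17
position: [0.3494, -0.0785, 0.2462]
ee_rot: [-1.473, 1.012, 1.473]
force: [-0.8, -0.8, -0.4]
finger_gap: 0.47
t27.2 pos [ 0.3494 -0.0785  0.2462] xax [ 0.001  0.001 -1.   ] jaw -159.0 F [-0.8 -0.8 -0.4] gap 40.1mm
[('rack', [([0.495, -0.395], 0.87)]), ('dock', []), ('timer', [([0.648, -0.478], 0.52)]), ('tipbox_green', [([0.794, 0.113], 0.83)]), ('tipbox_red', [([0.755, 0.27], 0.77)]), ('forceps', []), ('dropper_1', []), ('lever_grip', [([0.726, 0.092], 0.69)])]
[('rack', [([0.488, -0.39], 0.82)]), ('dock', [([0.481, -0.416], 0.8)]), ('timer', [([0.655, -0.47], 0.77)]), ('tipbox_green', [([0.807, 0.129], 0.96)]), ('tipbox_red', [([0.753, 0.271], 0.78)]), ('forceps', [([0.36, -0.214], 0.64)]), ('dropper_1', [([0.375, -0.02], 0.42)]), ('lever_grip', [([0.884, 0.646], 0.52)])]
fwd dock pred corners px [[166.0, 389.0], [386.0, 307.0], [295.0, 86.0], [78.0, 167.0]]
```

View pics/c16.png

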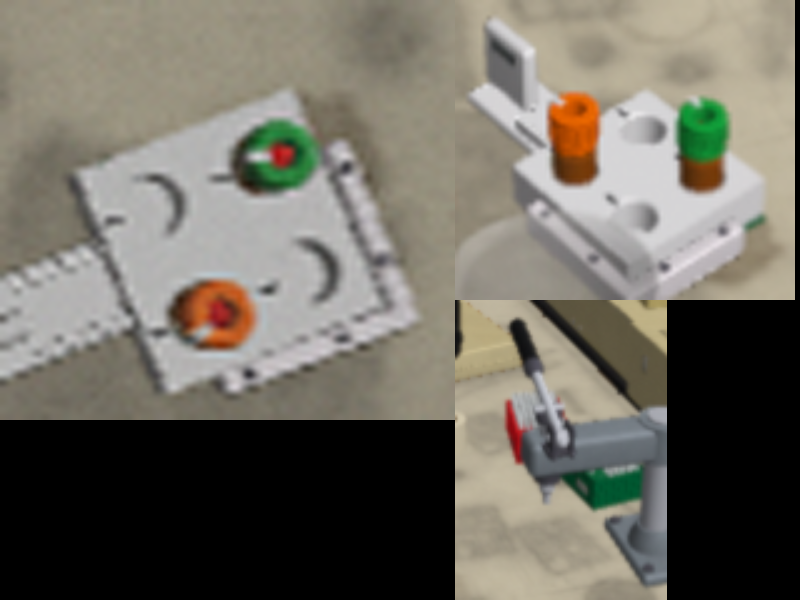

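```bash
cat > ptr.py <<'E'
from h import *
def white(p,c0,yaw,hue):
    im=cv2.cvtColor(p["image"],cv2.COLOR_BGR2HSV).astype(np.float32); bgr=p["image"].astype(np.float32)
    col=((abs(im[...,0]-hue)<8)&(im[...,1]>120)).astype(np.float32)
    ang=np.radians(np.arange(-180,180,4)); rr=np.array([.009,.011,.013,.0145])
    A,Rr=np.meshgrid(ang,rr)
    def samp(img,c):
        X=np.stack([c[0]+Rr*np.cos(A+yaw+np.pi),c[1]+Rr*np.sin(A+yaw+np.pi),np.full(A.shape,.081)],-1).reshape(-1,3)
        q=proj(p,X).astype(np.float32).reshape(*A.shape,2); return cv2.remap(img,q[...,0],q[...,1],cv2.INTER_LINEAR)
    best=max((samp(col,(c0[0]+dx,c0[1]+dy)).mean(),dx,dy) for dx in np.arange(-.008,.0081,.001) for dy in np.arange(-.008,.0081,.001))
    c=(c0[0]+best[1],c0[1]+best[2])
    w=samp(bgr.min(2),c).mean(0); w=np.clip(w-np.median(w)-25,0,None)
    near=abs(np.degrees(ang))<75; z=(w*near*np.exp(1j*ang)).sum()
    return np.round(best,3).tolist(),"angle %.0f"%np.degrees(np.angle(z)),"peak %.0f"%np.degrees(ang[np.argmax(w)]),w.max().round()
if __name__=="__main__":
    import sys
    ox,oy,yd=map(float,sys.argv[1:4]); yaw=np.radians(yd); R=np.array([[np.cos(yaw),-np.sin(yaw)],[np.sin(yaw),np.cos(yaw)]])
    for n in("top","side"):
        p=cams.capture(n)
        for v,xy,h in(("green",(.028,.028),67),("orange",(-.028,-.028),10)):
            print(n,v,white(p,np.array([ox,oy])+R@xy,yaw,h))
E
python3 ptr.py .4825 -.4025 -69.5
```

```text
top green ([0.773, 0.0, 0.006], 'angle -18', 'peak -16', np.float32(94.0))
top orange ([0.906, -0.001, 0.004], 'angle 27', 'peak 28', np.float32(69.0))
side green ([0.978, 0.0, -0.006], 'angle 0', 'peak -180', np.float32(0.0))
side orange ([0.993, 0.0, -0.007], 'angle 3', 'peak -8', np.float32(15.0))
```

```bash
sed -i 's/best=max(.*/D=globals().get("D",(0,0)); best=(samp(col,(c0[0]+D[0],c0[1]+D[1])).mean(),*D)/' ptr.py
cat > p2.py <<'E'
import sys,ptr
from h import *
ox,oy,yd=map(float,sys.argv[1:4]); yaw=np.radians(yd); R=np.array([[np.cos(yaw),-np.sin(yaw)],[np.sin(yaw),np.cos(yaw)]])
for n in("top","side"):
    p=cams.capture(n)
    for v,xy,h in(("green",(.028,.028),67),("orange",(-.028,-.028),10)):
        c=np.array([ox,oy])+R@xy
        for D in((0,0),(.002,0),(-.002,0),(0,.002),(0,-.002),(0,.004)):
            ptr.D=D; print(n,v,ptr.white(p,c,yaw,h))
E
python3 p2.py .4825 -.4025 -69.5
```

```text
top green ([0.512, 0.0, 0.0], 'angle -18', 'peak -16', np.float32(47.0))
top green ([0.479, 0.002, 0.0], 'angle -9', 'peak -8', np.float32(36.0))
top green ([0.493, -0.002, 0.0], 'angle -27', 'peak -24', np.float32(47.0))
top green ([0.627, 0.0, 0.002], 'angle -18', 'peak -16', np.float32(83.0))
top green ([0.401, 0.0, -0.002], 'angle 0', 'peak 116', np.float32(34.0))
top green ([0.732, 0.0, 0.004], 'angle -18', 'peak -16', np.float32(99.0))
top orange ([0.78, 0.0, 0.0], 'angle 19', 'peak 16', np.float32(51.0))
top orange ([0.719, 0.002, 0.0], 'angle 26', 'peak -180', np.float32(34.0))
top orange ([0.771, -0.002, 0.0], 'angle 11', 'peak 12', np.float32(62.0))
top orange ([0.863, 0.0, 0.002], 'angle 24', 'peak 24', np.float32(65.0))
top orange ([0.657, 0.0, -0.002], 'angle 15', 'peak -168', np.float32(39.0))
top orange ([0.897, 0.0, 0.004], 'angle 31', 'peak 32', np.float32(72.0))
side green ([0.866, 0.0, 0.0], 'angle 16', 'peak -36', np.float32(51.0))
side green ([0.915, 0.002, 0.0], 'angle -28', 'peak -28', np.float32(50.0))
side green ([0.803, -0.002, 0.0], 'angle 31', 'peak 36', np.float32(93.0))
side green ([0.796, 0.0, 0.002], 'angle 11', 'peak -40', np.float32(82.0))
side green ([0.922, 0.0, -0.002], 'angle 26', 'peak 36', np.float32(24.0))
side green ([0.721, 0.0, 0.004], 'angle 8', 'peak -40', np.float32(104.0))
side orange ([0.893, 0.0, 0.0], 'angle 16', 'peak -4', np.float32(139.0))
side orange ([0.941, 0.002, 0.0], 'angle 10', 'peak 4', np.float32(123.0))
side orange ([0.823, -0.002, 0.0], 'angle 19', 'peak -12', np.float32(145.0))
side orange ([0.84, 0.0, 0.002], 'angle 18', 'peak 0', np.float32(152.0))
side orange ([0.939, 0.0, -0.002], 'angle 12', 'peak -4', np.float32(114.0))
side orange ([0.785, 0.0, 0.004], 'angle 19', 'peak 8', np.float32(153.0))
```

```bash
python3 -m creep '[0,0,-0.5,0.4,-0.85,0,50, 0,0,-0.5,0.4,-0.85,0,50, 0,0,0,0.4,-0.85,0,50, 0,0,0,0.4,-0.85,0,50, 0,0,0,0.4,-0.85,0,50, 0,0,0,0.4,-0.85,0,50, 0,0,0,0.4,-0.85,0,50, 0,0,0,0.4,-0.85,0,50]' 25; python3 -m creep '[0,0,0,0.4,-0.8,0,50, 0,0,0,0.4,-0.7,-0.4,50, 0,0,0,0.2,-0.2,-0.8,50, 0,0,0,0,0,-0.8,50, 0,0,0,0,0,0,50, 0,0,0,0,0,0,50]'; python3 -c "
from h import *
go((.518,-.4175,.066),-165)"
```

```text
time_s: 28.93
position: [0.4787, -0.3559, 0.246]
ee_rot: [-1.395, 1.077, 1.396]
force: [0.1, 0.8, 0.5]
finger_gap: 0.586
time_s: 29.43
position: [0.5171, -0.4209, 0.1641]
ee_rot: [-1.391, 1.076, 1.4]
force: [-0.3, 0.4, -0.0]
finger_gap: 0.589
t29.4 pos [ 0.5171 -0.4209  0.1641] xax [-0.004  0.004 -1.   ] jaw -165.3 F [-0.3  0.4 -0. ] gap 50.3mm
need units [ 0.02  0.09 -2.45]
turn z units 0.05 tilt units [-0.04 -0.03 -0.  ]
```

```bash
python3 -m creep '[0,0,0,0.02,0.09,-0.8,50, 0,0,0,0,0,-0.8,50, 0,0,0,0,0,-0.8,50, 0,0,0,0,0,-0.05,50, 0,0,0,0,0,0,27, 0,0,0,0,0,0,27, 0,0,0,0,0,0,27, 0,0,0,0,0,0,27]'; python3 -c "
from h import *
st()"; python3 -m creep '[0,0,0.7,0,0,0,27, 0,0,0.7,0,0,0,27, 0,0,0.7,0,0,0,27, 0,0,0.75,0,0,0,27, 0,0,0,0,0,0,27, 0,0,0,0,0,0,27, 0,0,0,0,0,0,55, 0,0,0,0,0,0,55]';python3 -c "
from h import *
st()"; python3 -m creep '[0,0,0,0,0,0,55, 0,0,0,0,0,0.8,55, 0,0,0,0,0,0.8,55, 0,0,0,0,0,0.8,55, 0,0,0,-0.6,0.3,0,55, 0,0,0,-0.6,0.3,0,55, 0,0,0,-0.6,0.2,0,55, 0,0,0,0,0,0,55]'; python3 -c "
from h import *
go((.446,-.3845,.066),-148)"
```

```text
time_s: 30.1
position: [0.5202, -0.4199, 0.0717]
ee_rot: [-1.4, 1.078, 1.392]
force: [-0.6, -0.1, -0.5]
finger_gap: 0.355
t30.1 pos [ 0.5202 -0.4199  0.0717] xax [ 0.003 -0.004 -1.   ] jaw -165.3 F [-0.6 -0.1 -0.5] gap 30.3mm
time_s: 30.77
position: [0.5188, -0.4188, 0.0689]
ee_rot: [-1.605, 0.895, 1.604]
force: [-0.3, -0.6, -1.1]
finger_gap: 0.621
t30.8 pos [ 0.5188 -0.4188  0.0689] xax [-0.    -0.001 -1.   ] jaw -148.3 F [-0.3 -0.6 -1.1] gap 53.0mm
time_s: 31.43
position: [0.4434, -0.3844, 0.1631]
ee_rot: [-1.6, 0.894, 1.608]
force: [0.5, 0.0, -0.3]
finger_gap: 0.64
t31.4 pos [ 0.4434 -0.3844  0.1631] xax [-0.004  0.003 -1.   ] jaw -148.3 F [ 0.5  0.  -0.3] gap 54.6mm
need units [ 0.07 -0.   -2.43]
turn z units 0.05 tilt units [-0.03 -0.03 -0.  ]
```

```bash
python3 -m creep '[0,0,0,0.02,0.03,-0.8,55, 0,0,0,0,0,-0.8,55, 0,0,0,0,0,-0.78,55, 0,0,0,0,0,0,55, 0,0,0,0,0,0,27, 0,0,0,0,0,0,27, 0,0,0,0,0,0,27, 0,0,0,0,0,0,27]'; python3 -c "
from h import *
st()"; python3 -m creep '[0,0,-0.9,0,0,0,27, 0,0,-0.9,0,0,0,27, 0,0,-0.9,0,0,0,27, 0,0,-0.95,0,0,0,27, 0,0,0,0,0,0,27, 0,0,0,0,0,0,27, 0,0,0,0,0,0,55, 0,0,0,0,0,0,55]';python3 -c "
from h import *
st()"; python3 -m creep '[0,0,0,0,0,0,55, 0,0,0,0,0,0.8,55, 0,0,0,0,0,0.8,55, 0,0,0,-0.3,0.3,0.8,55, 0,0,0,-0.6,0.7,0.4,55, 0,0,0,-0.6,0.8,0.4,55, 0,0,0,-0.6,0.8,0,55, 0,0,0,-0.3,0.8,0,55]';python3 -m creep '[0,0,0,0,0.8,0,55, 0,0,0,0,0.8,0,55, 0,0,0,0,0.8,0,55, 0,0,0,0,0.8,0,55, 0,0,0,0,0.4,0,55, 0,0,0,0,0,0,55]'; python3 p2.py .4825 -.4025 -69.5
python3 - <<'E'
from h import *
T=cams.capture("top")
print("home corners zoomed px",((proj(T,[[*(np.array([.4825,-.4025])+np.array([[.350,.937],[-.937,.350]])@[x,y]),.03] for x,y in((-.056,-.056),(.056,-.056),(.056,.056),(-.056,.056))])-[345,218])*10).round().tolist())
save(T,"c17",(345,218,65,60),10)
E
```

```text
time_s: 32.1
position: [0.4488, -0.3866, 0.0716]
ee_rot: [-1.609, 0.895, 1.602]
force: [0.3, -0.4, -0.6]
finger_gap: 0.353
t32.1 pos [ 0.4488 -0.3866  0.0716] xax [ 0.002 -0.003 -1.   ] jaw -148.2 F [ 0.3 -0.4 -0.6] gap 30.1mm
time_s: 32.77
position: [0.4478, -0.3854, 0.0696]
ee_rot: [-1.337, 1.122, 1.336]
force: [0.2, -0.6, -0.4]
finger_gap: 0.621
t32.8 pos [ 0.4478 -0.3854  0.0696] xax [ 0. -0. -1.] jaw -170.0 F [ 0.2 -0.6 -0.4] gap 53.0mm
time_s: 33.43
position: [0.351, -0.2494, 0.1972]
ee_rot: [-1.336, 1.123, 1.334]
force: [0.4, 0.5, -0.6]
finger_gap: 0.644
time_s: 33.93
position: [0.3521, -0.1038, 0.1963]
ee_rot: [-1.338, 1.119, 1.339]
force: [0.9, -0.8, -0.4]
finger_gap: 0.646
top green ([0.512, 0.0, 0.0], 'angle -3', 'peak -4', np.float32(36.0))
top green ([0.484, 0.002, 0.0], 'angle 5', 'peak 4', np.float32(17.0))
top green ([0.495, -0.002, 0.0], 'angle -12', 'peak -12', np.float32(54.0))
top green ([0.627, 0.0, 0.002], 'angle -1', 'peak -4', np.float32(67.0))
top green ([0.4, 0.0, -0.002], 'angle 0', 'peak 116', np.float32(37.0))
top green ([0.73, 0.0, 0.004], 'angle 1', 'pe
[... 760 characters left out ...]
.0))
side green ([0.91, 0.0, -0.002], 'angle 5', 'peak -20', np.float32(39.0))
side green ([0.728, 0.0, 0.004], 'angle 9', 'peak -20', np.float32(122.0))
side orange ([0.824, 0.0, 0.0], 'angle 14', 'peak -24', np.float32(122.0))
side orange ([0.894, 0.002, 0.0], 'angle 3', 'peak -16', np.float32(114.0))
side orange ([0.744, -0.002, 0.0], 'angle 19', 'peak 44', np.float32(136.0))
side orange ([0.761, 0.0, 0.002], 'angle 12', 'peak -24', np.float32(142.0))
side orange ([0.886, 0.0, -0.002], 'angle 19', 'peak -24', np.float32(84.0))
side orange ([0.697, 0.0, 0.004], 'angle 12', 'peak -28', np.float32(141.0))
home corners zoomed px [[238.0, 556.0], [551.0, 438.0], [422.0, 123.0], [112.0, 238.0]]
```

Run:
```python
import ptr
from h import *
a=np.radians(-69.5);R=np.array([[np.cos(a),-np.sin(a)],[np.sin(a),np.cos(a)]]);o=np.array([.4825,-.4025])
S=cams.capture("side");T=cams.capture("top")
for v,xy,h in(("green",(.028,.028),67),("orange",(-.028,-.028),10)):
    for D in((.0035,.001),(.0045,.001),(.0055,.001)): ptr.D=D; print("side",v,ptr.white(S,o+R@xy,a,h))
g=cv2.cvtColor(T["image"],cv2.COLOR_BGR2GRAY).astype(np.float32)
offs=np.arange(-.012,.0121,.0005)
def edge(f):
    q=proj(T,[[*(o+R@f(d)),.03] for d in offs]).astype(np.float32)
    w=cv2.remap(cv2.GaussianBlur(g,(0,0),.6),q[:,0][None],q[:,1][None],cv2.INTER_LINEAR)[0]
    k=abs(np.gradient(w)); k=k*(k>k.max()*.5); return round(1e3*(k*offs).sum()/k.sum(),1)
print("+y edge dev mm at x -50..50",[edge(lambda d:np.array([x,.056+d])) for x in(-.05,-.03,-.01,.01,.03,.05)])
print("-x edge dev mm at y",[edge(lambda d:np.array([-.056+d,y])) for y in(-.05,-.04,-.03,.03,.04,.05)])
```

```text
side green ([0.861, 0.004, 0.001], 'angle -6', 'peak -8', np.float32(72.0))
side green ([0.831, 0.004, 0.001], 'angle -3', 'peak -4', np.float32(65.0))
side green ([0.795, 0.006, 0.001], 'angle 1', 'peak 0', np.float32(55.0))
side orange ([0.906, 0.004, 0.001], 'angle -7', 'peak -8', np.float32(109.0))
side orange ([0.91, 0.004, 0.001], 'angle -4', 'peak -4', np.float32(99.0))
side orange ([0.888, 0.006, 0.001], 'angle 0', 'peak 0', np.float32(95.0))
+y edge dev mm at x -50..50 [np.float64(-0.0), np.float64(-2.9), np.float64(0.7), np.float64(1.4), np.float64(-9.7), np.float64(-0.2)]
-x edge dev mm at y [np.float64(-0.7), np.float64(-0.4), np.float64(1.5), np.float64(-0.5), np.float64(-3.0), np.float64(-2.7)]
```

```bash
python3 -c "
from h import *
st();print(arm.close_job())"
```

```text
t34.2 pos [ 0.3526 -0.1072  0.1968] xax [-0. -0. -1.] jaw -170.2 F [-0.7 -0.1  0.4] gap 55.2mm
the job is handed in; nothing more can be done
None
```

The job is handed in at about 34 s of the 210 s allowed. The close call gives no verdict, so the results below are from my own checks.

**What I did:** The rack held two vials, green (`vial_b`) and orange (`vial_d`, the farthest of the three orange ones). I turned the orange pointer, then pressed both plugs until the lever met its stop. Next I slid the rack into the corner until both stops pushed back, about 13–15 N. Both pointers were off again after docking (green about -18°, orange about +23°), so I turned each vial back in place.

**Last checks:**
- **Pointers:** Both read within about 8° of their index lines against a 17° limit. This depends on the side camera being biased about 4 mm in x, as the ram alignment suggested. Uncorrected, the side view read about -20°, while the top view read -1° to -5°.
- **Plugs:** The lever reached the same fully-down height for both, with 46–59 N at the stop. I did not measure plug depth directly.
- **Rack:** It is within about 2–3 mm of home and about 0.03 rad off square. A few of the edge readings were noisy (-9.7 mm and -3 mm, beside a vial and at a corner).
- **Lever and bystanders:** The lever was seen up after docking. At that point the tip boxes, timer, forceps and dropper bottle read within about 2 cm of their starting positions, which is about the scatter of the detector, and I never drove into them.

I had used all 16 pictures before the final vial corrections, so those and the rack's final pose were checked only by numbers, not by eye.

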